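Fit the slate back into the serving board

ROBOT

A 6-joint arm with a two-finger parallel gripper is mounted at the origin on the work surface; the furniture and walls round the work are solid. World frame = base frame: x ahead of the robot, y to its left, z up, the work surface at z = 0. Lengths are in m, angles in rad, forces in N, time in s.
With the tool pointing down it reaches from about 0.275 to 0.975 m from the base axis. Payload 8.4 kg.
Tool frame: the origin (TCP) lies at the very end of the fingers, on their centre line; the grasp point (between the pads) lies 19 mm behind it; z points along the fingers, y is the line along which they close (so a half turn about z gives the same grasp; the last joint's range is limited). The gripper opens to 92 mm and grips with 3 to 60 N. Pads are 20 mm wide; open, the fingers measure 128 mm over their backs; the gripper's body (75 mm by 189 mm) begins 69 mm behind the grasp point.
Start: joints at [1.106, 0.353, 1.633, -0, 1.155, -0.002], TCP at [0.279, 0.559, 0.215] pointing down, gripper open.
Joint ranges: [-2.63, 2.63], [-0.92, 2.1], [0.06, 2.66], [-1.3, 4.44], [0, 2.69], [-3.02, 3.02]. Speed limits (rad/s): [2.22, 2.22, 2.79, 3.14, 3.14, 3.14].

INTERFACE

Orientations are given as [roll, pitch, yaw] about the fixed x, y, z axes, in that order (R = Rz(yaw) Ry(pitch) Rx(roll)).
In Python, from plant import robot gives the robot as it stands. The module is installed in compiled form; this text tells all that it offers.
- The arm moves only by the tool carry_out, never from a script. Its argument "motion" is a list of rows, each a list of 7 numbers: the opening, from 0 (shut) to 1 (fully open), then the shift along the tool's x, y, z in units of 50 mm (1.0 is 50 mm), then the turn, a rotation vector about the tool's x, y, z in units of 8 degrees (1.0 is 8 degrees). A call has 1 to 8 rows; each row is the pose to reach, as a shift and turn from the pose commanded when the call began, along the tool's axes at that moment; what a row does not reach only later rows make up. A row lasts 1/8 s, in which the tool goes at most 62.5 mm and 10.7 degrees, less where a joint would pass 70% of its speed; a pose out of reach is approached as far as the arm can. A call with a gripper value outside its range is refused whole. The fingers move at their own pace and stop on an object; the grip force is fixed at half the most. Time passes only in rows, so rows that repeat a pose let the fingers close. It gives the time, the measured TCP pose, the force, the opening and the grip force at its end, in the units of the state.
- robot.state(): the state, without advancing time (a new reading comes with each control period).
- robot.get_image(name): name is "scene" or "top" or "wrist"; returns the picture (384x512x3 uint8, blue, green, red); there is no depth.
- robot.camera_info(name): a dict with "fx", "fy", "cx", "cy" (pixels), "world_from_camera" (4x4, takes a point from camera to world coordinates). Camera axes: x right, y up, looking along -z (the intrinsics and any distortion apply to the point x, -y, -z); pixel columns grow to the right and rows downward; lengths in m; the calibration is good to about 2 mm. A picture is of the moment at which its call begins: read the wrist's pose just before it. camera_info takes no time and is no camera call; for the wrist camera it gives the pose at the moment of the call.
- robot.finish_job(): hands the job in; it is judged then, once.
The state is a dict: "time_s": time; "joints": joint angles; "joint_vel": joint speeds; "joint_torque": joint torques, N m; "position": TCP position; "tcp_rot": TCP orientation; "ft_force": force on the tool from outside, world axes, zero at the start; "moment": the same for the moment, N m; "opening": opening from 0.0 (shut) to 1.0 (fully open); "finger_force": force on a finger pad.
Only numpy, scipy, OpenCV 4.12 (cv2) and the standard library are available. Lean on these libraries where they do the work, as an engineer would, in place of code of your own. Each camera call takes 0.05 s, during which the arm holds its last target. There are 200 camera calls.

TASK

The thin slate lies flat on the raised display stand, where it cannot be got hold of. Slide it between the things that share the stand until one end juts out over the stand's open front edge, take it there by its two long sides, and lay it gently, fully home, in the recess of the wooden serving board, then let go. Do not drop the slate, and leave the glass, the two tea lights and the matchbox standing where they are.

Things in the scene. Friction and masses are not known exactly. Their poses are not given: they have to be found in the camera images.
- slate: the dark slate strip, 150 x 56 x 4 mm, loose, 65 to 125 g. Origin at the centre of its underside, x along its length; the same either way round. On the smooth stand (friction about 0.3) it follows fingertips pressed on it with 10 to 15 N, and turns, with some slip, if they are spread along it. It starts flat, roughly parallel to the back rail; it tips once its middle leaves the wood.
- slate_end_a (a point): middle of the slate's end at its +x, 75 mm from its centre, at half thickness
- slate_end_b (a point): middle of the slate's end at its -x, 75 mm from its centre, at half thickness
- display_stand: light-wood display stand, fixed, left or right of the middle, board on the other side. Top 250 mm deep (its x), 340 wide (its y), 50 mm over the table, 20 thick, open below in front. Origin on the table under its middle; -x is the open front edge (125 mm from the origin), facing the robot. A rail 8 mm thick, 16 high on back and sides leaves the free top x -125..117, y -162..162 mm.
- board: rectangular wooden serving board, fixed, 30 mm high, 219 (its x) x 156 mm. Origin on the table under the middle of its recess, x along the recess. Recess 155 x 61 mm, floor 25 mm over the table, 5 deep. On each long side a slot right through (x -62..62, 27 to 62 mm from the middle line) leaves the floor only 54 mm wide there, so fingers can hold the slate (56) by its long sides as it is laid in.
- shot_glass: small empty glass, 49 mm across, 59 mm high, loose, on the front half of the stand; origin under its centre
- tealight_front: tea light, 38 mm across, 17 mm high, loose, on the front half of the stand; origin under its centre
- tealight_back: tea light, 38 mm across, 17 mm high, loose, in a back corner of the stand; origin under its centre
- matchbox: matchbox, 36 (its x) x 57 (its y) x 15 mm, loose, lying in a back corner of the stand; origin under its centre

How it is judged:
By the outcome, as a careful person would: the job done as asked, in the order asked, and still so for the second after the job is handed in, with the robot touching nothing.
It also fails if it takes over 64 s, if anything falls off the work surface, if the arm or the gripper's body presses on something with over 40 N, if the wrist force passes 120 N, or if a joint passes its speed limit or range.

## Working session

There is one attempt and no reset: what is moved stays moved. The work goes in short steps, Python scripts to look and compute and a tool call to move; the robot and the scene stay as the last step left them, time stands still between calls to the robot, and variables do not carry over. Pictures are saved under pics/ and viewed, at most 10 in all, crops included, and the job is handed in when it is done.

Besides the shell and the picture viewer there is one more tool, called after "Call:" by a JSON object that holds its "method" and its "body", one argument or row to a line. carry_out: Moves the arm, as the interface text tells. Its arguments: {"type":"object","properties":{"motion":{"type":"array","items":{"type":"array","items":{"type":"number"}}}},"required":["motion"]}

```bash
mkdir -p pics; cat > h.py <<'E'
import numpy as np, cv2
from plant import robot
def snap(cam,fn,crop=None,scale=1):
    info=robot.camera_info(cam); im=robot.get_image(cam)
    np.save('pics/'+fn+'.npy',info['world_from_camera'])
    cv2.imwrite('pics/'+fn+'_raw.png',im)
    if crop: im=im[crop[1]:crop[3],crop[0]:crop[2]]
    if scale!=1: im=cv2.resize(im,None,fx=scale,fy=scale,interpolation=cv2.INTER_CUBIC)
    cv2.imwrite('pics/'+fn+'.png',im); return info
def px2w(info,u,v,z):
    T=np.array(info['world_from_camera'])
    d=T[:3,:3]@np.array([(u-info['cx'])/info['fx'],-(v-info['cy'])/info['fy'],-1])
    return T[:3,3]+d*(z-T[2,3])/d[2]
def w2px(info,p):
    T=np.array(info['world_from_camera']); c=T[:3,:3].T@(np.array(p)-T[:3,3])
    return np.array([info['cx']+info['fx']*c[0]/-c[2], info['cy']+info['fy']*(-c[1])/-c[2]])
E
python3 - <<'E'
from h import *
s=robot.state(); print({k:np.round(v,3) for k,v in s.items()})
i=snap('top','top1',scale=1.5); print(i)
i=robot.camera_info('wrist');print(i)
E
```

```text
{'time_s': np.float64(0.0), 'joints': array([ 1.106,  0.354,  1.634,  0.   ,  1.155, -0.002]), 'joint_vel': array([ 0.002, -0.001,  0.001,  0.001, -0.001, -0.   ]), 'joint_torque': array([-1.0000e-03, -5.9384e+01, -3.3421e+01,  7.0000e-02,  2.3000e-02,
       -0.0000e+00]), 'position': array([0.279, 0.559, 0.214]), 'tcp_rot': array([-3.14 , -0.   ,  2.679]), 'ft_force': array([-0.396, -0.564, -0.41 ]), 'moment': array([-0.001,  0.034, -0.042]), 'finger_force': np.float64(0.0), 'opening': np.float64(0.998)}
{'fx': 479.7053512769211, 'fy': 479.7053512769211, 'cx': 253.76264864131815, 'cy': 185.19528208116355, 'world_from_camera': array([[-6.07889470e-03,  9.95885331e-01, -9.04182243e-02,
         4.78573275e-01],
       [-9.99981217e-01, -5.98322899e-03,  1.32905217e-03,
         3.92080569e-03],
       [ 7.82590620e-04,  9.04246052e-02,  9.95902996e-01,
         1.22625083e+00],
       [ 0.00000000e+00,  0.00000000e+00,  0.00000000e+00,
         1.00000000e+00]])}
{'fx': 331.2416457750455, 'fy': 331.2416457750455, 'cx': 256.4545849090746, 'cy': 191.89411161436496, 'world_from_camera': array([[ 0.44681338, -0.8596968 , -0.24754638,  0.20834935],
       [ 0.89462525,  0.42879115,  0.12563365,  0.59295804],
       [-0.00186115, -0.27759604,  0.96069609,  0.38383559],
       [ 0.        ,  0.        ,  0.        ,  1.        ]])}
```

View pics/top1.png

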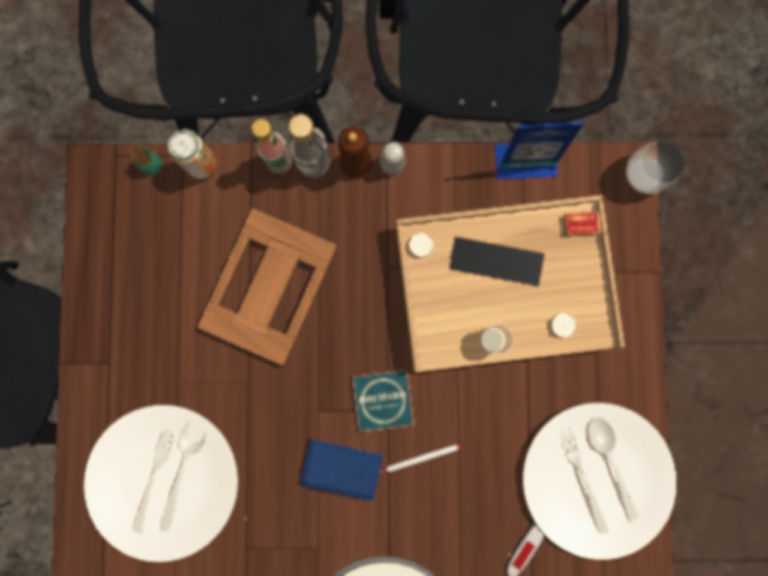

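The top view shows the stand on the right (corners about (398,222), (602,197), (622,347), (414,371) in the enlarged picture). The slate is at about (497,261), the glass at (493,340), the tea lights at (563,325) and (420,245), the matchbox at (582,223), and the board on the left at about (267,286). Next I'll enlarge both areas.

```bash
python3 - <<'E'
from h import *
im=cv2.imread('pics/top1_raw.png')
a=cv2.resize(im[120:260,255:425],None,fx=4.2,fy=4.2,interpolation=cv2.INTER_CUBIC)
cv2.imwrite('pics/standc.png',a)
b=cv2.resize(im[130:250,125:230],None,fx=5,fy=5,interpolation=cv2.INTER_CUBIC)
cv2.imwrite('pics/boardc.png',b)
E
```

```text
(no output)
```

View pics/standc.png

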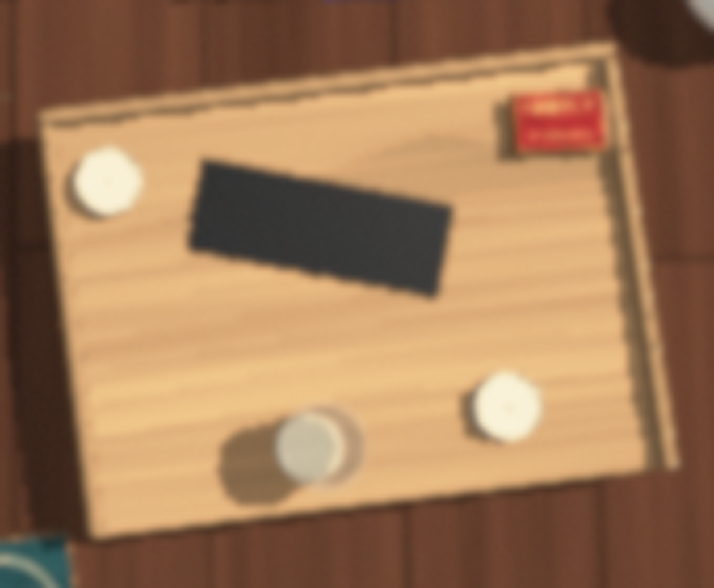

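View pics/boardc.png

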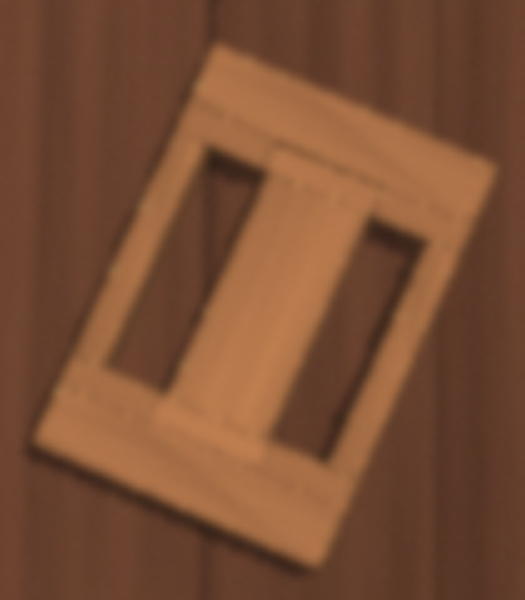

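The enlarged crops give these points:

| Object | Crop pixels |
|---|---|
| Slate corners | (203,160), (452,207), (436,298), (188,248) |
| Stand corners | (40,113), (613,43), (680,467), (95,538) |
| Glass rim | about (321,446) |
| Tea lights | (507,407) and (107,181) |
| Matchbox | (560,122) |
| Board corners | (218,44), (497,165), (320,570), (35,440) |
| Recess corners | about (275,145), (383,190), (265,460), (157,405) |

```bash
cat > m.py <<'E'
from h import *
i=robot.camera_info('top')
S=lambda u,v,z: px2w(i,255+(u+.5)/4.2-.5,120+(v+.5)/4.2-.5,z)
B=lambda u,v,z: px2w(i,125+(u+.5)/5-.5,130+(v+.5)/5-.5,z)
L=np.linalg.norm
st=np.array([S(40,113,.066),S(613,43,.066),S(680,467,.066),S(95,538,.060)])
print('stand',st.round(4).tolist(),[round(L(st[k]-st[(k+1)%4]),4) for k in range(4)])
ex=(st[0]+st[1]-st[2]-st[3])[:2]; ey=(st[0]+st[3]-st[1]-st[2])[:2]
ya=np.arctan2(ex[1],ex[0]);yb=np.arctan2(-ey[0],ey[1]);yaw=(ya+yb)/2;c=st.mean(0)[:2]
print('c',c,'yaw',ya,yb)
R=np.array([[np.cos(yaw),-np.sin(yaw)],[np.sin(yaw),np.cos(yaw)]])
loc=lambda p:((np.array(p)[:2]-c)@R).round(4)
sl=np.array([S(203,160,.054),S(452,207,.054),S(436,298,.054),S(188,248,.054)])
print('slate',sl.mean(0).round(4),'loc',loc(sl.mean(0)),[round(L(sl[k]-sl[(k+1)%4]),4) for k in range(4)])
d=(sl[1]+sl[2]-sl[0]-sl[3]);print('slate dir',np.arctan2(d[1],d[0]),'corners loc',[loc(p).tolist() for p in sl])
for n,p in dict(glass_rim=S(321,446,.109),glass_base=S(304,447,.05),tf=S(507,407,.067),tb=S(107,181,.067),mb=S(560,122,.065)).items(): print(n,p.round(4),loc(p))
bd=np.array([B(218,44,.03),B(497,165,.03),B(320,570,.03),B(35,440,.03)])
print('board',bd.mean(0).round(4),[round(L(bd[k]-bd[(k+1)%4]),4) for k in range(4)])
d=bd[0]+bd[1]-bd[2]-bd[3];print('board yaw',np.arctan2(d[1],d[0])); d=bd[0]+bd[3]-bd[1]-bd[2];print(np.arctan2(-d[0],d[1]))
rc=np.array([B(275,145,.03),B(383,190,.03),B(265,460,.03),B(157,405,.03)])
print('recess',rc.mean(0).round(4),[round(L(rc[k]-rc[(k+1)%4]),4) for k in range(4)])
E
python3 m.py
```

```text
stand [[0.6788, -0.0236, 0.066], [0.7182, -0.3589, 0.066], [0.4712, -0.389, 0.066], [0.4327, -0.0534, 0.06]] [np.float64(0.3376), np.float64(0.2487), np.float64(0.3379), np.float64(0.248)]
c [ 0.57520507 -0.20619134] yaw 0.12081309968098858 0.11572525466937085
slate [ 0.6117 -0.1871  0.054 ] loc [0.0385 0.0147] [np.float64(0.1483), np.float64(0.0545), np.float64(0.1475), np.float64(0.0528)]
slate dir -1.7712052853815796 corners loc [[0.0868, 0.0771], [0.0412, -0.064], [-0.0106, -0.0471], [0.0364, 0.0927]]
glass_rim [ 0.4843 -0.1764  0.109 ] [-0.0868  0.0403]
glass_base [ 0.4841 -0.176   0.05  ] [-0.0869  0.0407]
tf [ 0.5062 -0.2905  0.067 ] [-0.0785 -0.0755]
tb [ 0.6384 -0.0621  0.067 ] [0.0798 0.1356]
mb [ 0.6718 -0.3267  0.065 ] [ 0.0817 -0.1311]
board [0.5757 0.1915 0.03  ] [np.float64(0.1541), np.float64(0.22), np.float64(0.1564), np.float64(0.2181)]
board yaw -0.4153740700632607
-0.4234427087796123
recess [0.5776 0.1903 0.03  ] [np.float64(0.0591), np.float64(0.1469), np.float64(0.0607), np.float64(0.1426)]
```

```bash
cat > p.py <<'E'
# plan rows (tool-down) from commanded pose to world targets; remembers the commanded pose after the rounded rows
from h import *; import json
from scipy.spatial.transform import Rotation as Ro
C0=np.array([.57521,-.20619]); YS=.118
def l2w(x,y): return C0+Ro.from_euler('z',YS).as_matrix()[:2,:2]@[x,y]
def load(): d=json.load(open('cmd.json')); return np.array(d[:3]),d[3]
def fresh():
    s=robot.state(); json.dump([*map(float,s['position']),float(s['tcp_rot'][2])],open('cmd.json','w'))
def Rt(yaw): return Ro.from_euler('xyz',[np.pi,0,yaw]).as_matrix()
def rows(ts,op,save=True):   # ts: (x,y,z,yaw)
    p,y=load(); out=[]
    for t in ts:
        d=Rt(y).T@(np.array(t[:3])-p)/.05; w=-np.degrees((t[3]-y+np.pi)%(2*np.pi)-np.pi)/8
        out.append([op,*(round(float(v),2)+0. for v in d),0,0,round(float(w),2)+0.])
    r=out[-1]; 
    q=p+Rt(y)@np.array(r[1:4])*.05; 
    if save: json.dump([*map(float,q),float(y-np.radians(r[6]*8))],open('cmd.json','w'))
    print(out)
def st(): 
    s=robot.state(); print(round(float(s['time_s']),2),s['position'].round(4),s['tcp_rot'].round(3),'F',s['ft_force'].round(1),'op',round(float(s['opening']),3),'ff',s['finger_force'],'j',s['joints'].round(2))
E
python3 - <<'E'
from p import *
d=np.array([np.cos(-1.7712),np.sin(-1.7712)]); c=np.array([.6117,-.1871]); t=c-.028*d
print(t); fresh(); rows([(*t,.16,2.941)],.5)
# height of glass etc fine
E
```

```text
[ 0.61727382 -0.15966038]
[[0.5, -12.47, -9.84, 1.08, 0, 0, -1.88]]
```

Call:
{"method": "carry_out", "body": {
  "motion": [
    [0.5,-1,-0.8,0,0,0,-0.3],
    [0.5,-2,-1.6,0,0,0,-0.6],
    [0.5,-2.9,-2.3,0,0,0,-0.9],
    [0.5,-3.8,-3.0,0,0,0,-1.2],
    [0.5,-4.7,-3.7,0,0,0,-1.5],
    [0.5,-5.6,-4.4,0,0,0,-1.88],
    [0.5,-6.4,-5.05,0,0,0,-1.88],
    [0.5,-7.2,-5.7,0,0,0,-1.88]
  ]
}}

```text
time_s: 1.05
position: [0.4742, 0.1417, 0.2144]
tcp_rot: [-3.141, -0.0, 2.941]
ft_force: [0.7, 0.4, 1.2]
opening: 0.5
finger_force: 0.0
```

```bash
python3 - <<'E'
from p import *
st(); p,y=load(); q=p+Rt(y)@(np.array([-7.2,-5.7,0])*.05); yy=y+np.radians(1.88*8); print('expected',q,yy)
json.dump([*map(float,q),float(yy)],open('cmd.json','w'))
rows([(.6173,-.1597,.16,2.941)],.5)
E
```

```text
1.05 [0.4742 0.1417 0.2144] [-3.141 -0.     2.941] F [0.7 0.4 1.2] op 0.5 ff 0.0 j [ 0.29  0.15  1.91  0.    1.09 -1.08]
expected [ 0.91316203 -0.51074411  0.15988259] 3.2037671497984936
[[0.5, 5.47, 7.37, 0.0, 0, 0, 1.88]]
```

```bash
python3 - <<'E'
from p import *
fresh(); rows([(.6173,-.1597,.16,2.941)],.5)
E
```

```text
[[0.5, -4.01, -5.34, 1.09, 0, 0, 0.0]]
```

Call:
{"method": "carry_out", "body": {
  "motion": [
    [0.5,-0.6,-0.8,0,0,0,0],
    [0.5,-1.3,-1.7,0.1,0,0,0],
    [0.5,-2.0,-2.6,0.2,0,0,0],
    [0.5,-2.6,-3.5,0.4,0,0,0],
    [0.5,-3.2,-4.3,0.6,0,0,0],
    [0.5,-3.7,-4.95,0.9,0,0,0],
    [0.5,-4.01,-5.34,1.09,0,0,0],
    [0.5,-4.01,-5.34,1.09,0,0,0]
  ]
}}

```text
time_s: 2.05
position: [0.617, -0.1588, 0.1588]
tcp_rot: [3.141, -0.002, 2.94]
ft_force: [-0.2, 0.6, -0.0]
opening: 0.5
finger_force: 0.0
```

```bash
python3 - <<'E'
from p import *
st(); i=snap('wrist','w1',scale=1.5); p=i['world_from_camera'];print(p.round(3)[:3,3])
# predicted slate corners in the wrist picture (enlarged px), TCP axis point on slate
c=np.array([.6117,-.1871]);a=-1.7712;d=np.array([np.cos(a),np.sin(a)]);n=np.array([-d[1],d[0]])
for s,t in((1,1),(1,-1),(-1,-1),(-1,1)): print((w2px(i,[*(c+s*.075*d+t*.028*n),.054])*1.5).round())
E
```

```text
2.05 [ 0.617  -0.1588  0.1588] [ 3.141e+00 -2.000e-03  2.940e+00] F [-0.2  0.6 -0. ] op 0.5 ff 0.0 j [-0.25  0.43  1.65  0.    1.06 -1.62]
[ 0.54  -0.144  0.329]
[211. 334.]
[202. 240.]
[469. 240.]
[465. 333.]
```

View pics/w1.png

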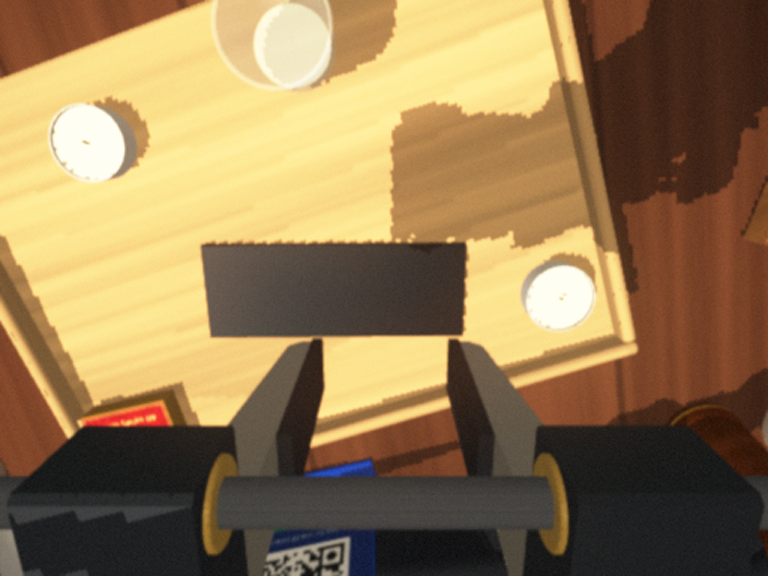

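The wrist view agrees with the measured slate pose to about 1.5 mm: corners seen at (211,336), (202,243), (466,242), (464,335). The front tea light's top is at (88,142), the glass base at (292,45), the back tea light at (560,296).

```bash
python3 - <<'E'
from p import *
i=robot.camera_info('wrist'); Ri=Ro.from_euler('z',-YS).as_matrix()[:2,:2]
for n,u,v,z in(('tf',88,142,.067),('glassbase',292,45,.052),('rim',272,28,.109),('tb',560,296,.067),('frontL_pt',0,76,.05),('frontpt2',190,5,.05)):
  print(n,(Ri@(px2w(i,u/1.5,v/1.5,z)[:2]-C0)).round(4))
rows([(.6173,-.1597,.059,2.941)],.5)
E
```

```text
tf [-0.0765 -0.0757]
glassbase [-0.0892  0.0372]
rim [-0.0849  0.0379]
tb [0.0787 0.1334]
frontL_pt [-0.1237 -0.1129]
frontpt2 [-0.1229 -0.0051]
[[0.5, 0.0, 0.0, 2.02, 0, 0, 0.0]]
```

Call:
{"method": "carry_out", "body": {
  "motion": [
    [0.5,0,0,0.6,0,0,0],
    [0.5,0,0,1.2,0,0,0],
    [0.5,0,0,1.7,0,0,0],
    [0.5,0,0,1.95,0,0,0],
    [0.5,0,0,2.02,0,0,0],
    [0.5,0,0,2.06,0,0,0],
    [0.5,0,0,2.1,0,0,0],
    [0.5,0,0,2.1,0,0,0]
  ]
}}

```text
time_s: 3.1
position: [0.6175, -0.1581, 0.0555]
tcp_rot: [-3.142, 0.001, 2.941]
ft_force: [-0.1, 0.3, -0.8]
opening: 0.502
finger_force: 0.0
```

Call:
{"method": "carry_out", "body": {
  "motion": [
    [0.5,0,0,0.02,0,0,0],
    [0.5,0,0,0.04,0,0,0],
    [0.5,0,0,0.04,0,0,0]
  ]
}}

```text
time_s: 3.48
position: [0.6176, -0.1582, 0.0544]
tcp_rot: [-3.142, 0.001, 2.941]
ft_force: [-3.1, 0.8, 10.2]
opening: 0.502
finger_force: 5.6
```

```bash
cat >> p.py <<'E'
def slate_path(a,b,n,z,off=.0295,op=.5,k0=0,k1=None):
    """slate local (x,y,deg) a->b in n steps, TCP `off` behind the centre"""
    ts=[]
    for k in range(1,n+1):
        x,y,g=np.array(a)+(np.array(b)-np.array(a))*k/n; g=np.radians(g)+YS; c=l2w(x,y)
        ts.append((*(c-off*np.array([np.cos(g),np.sin(g)])),z,g+1.5*np.pi))
    for q in range(0,n,8): rows(ts[q:q+8],op)
E
python3 - <<'E'
from p import *
json.dump([.6176,-.1582,.053,2.941],open('cmd.json','w'))
slate_path((.0385,.0147,-108.2),(.025,-.021,-180),16,.0527)
E
```

```text
[[0.5, -0.04, -0.05, 0.01, 0, 0, 0.55], [0.5, -0.09, -0.1, 0.01, 0, 0, 1.12], [0.5, -0.13, -0.16, 0.01, 0, 0, 1.68], [0.5, -0.17, -0.22, 0.01, 0, 0, 2.24], [0.5, -0.21, -0.28, 0.01, 0, 0, 2.8], [0.5, -0.25, -0.35, 0.01, 0, 0, 3.36], [0.5, -0.29, -0.42, 0.01, 0, 0, 3.92], [0.5, -0.33, -0.49, 0.01, 0, 0, 4.48]]
[[0.5, -0.07, -0.04, 0.0, 0, 0, 0.56], [0.5, -0.14, -0.09, 0.0, 0, 0, 1.12], [0.5, -0.22, -0.14, 0.0, 0, 0, 1.68], [0.5, -0.29, -0.19, 0.0, 0, 0, 2.24], [0.5, -0.36, -0.25, 0.0, 0, 0, 2.81], [0.5, -0.42, -0.31, 0.0, 0, 0, 3.37], [0.5, -0.49, -0.37, 0.0, 0, 0, 3.93], [0.5, -0.56, -0.43, 0.0, 0, 0, 4.49]]
```

Call:
{"method": "carry_out", "body": {
  "motion": [
    [0.5,-0.04,-0.05,0.01,0,0,0.55],
    [0.5,-0.09,-0.1,0.01,0,0,1.12],
    [0.5,-0.13,-0.16,0.01,0,0,1.68],
    [0.5,-0.17,-0.22,0.01,0,0,2.24],
    [0.5,-0.21,-0.28,0.01,0,0,2.8],
    [0.5,-0.25,-0.35,0.01,0,0,3.36],
    [0.5,-0.29,-0.42,0.01,0,0,3.92],
    [0.5,-0.33,-0.49,0.01,0,0,4.48]
  ]
}}

```text
time_s: 4.47
position: [0.6303, -0.1852, 0.0544]
tcp_rot: [3.139, 0.002, 2.313]
ft_force: [0.5, 3.7, 11.7]
opening: 0.5
finger_force: 5.7
```

```bash
python3 - <<'E'
from p import *
st(); i=snap('wrist','w2',scale=1.5)
g=np.radians(-108.2-71.8/2)+YS;d=np.array([np.cos(g),np.sin(g)]);n=np.array([-d[1],d[0]]);c=l2w(.03175,-.00315)
for s,t in((1,1),(1,-1),(-1,-1),(-1,1)): print((w2px(i,[*(c+s*.075*d+t*.028*n),.054])*1.5).round())
E
```

```text
4.47 [ 0.6303 -0.1852  0.0544] [3.139e+00 2.000e-03 2.313e+00] F [ 0.5  3.7 11.7] op 0.5 ff 5.6557863496709615 j [-0.29  0.57  1.68  0.    0.89 -1.03]
[115. 427.]
[ 91. 288.]
[511. 287.]
[501. 426.]
```

View pics/w2.png

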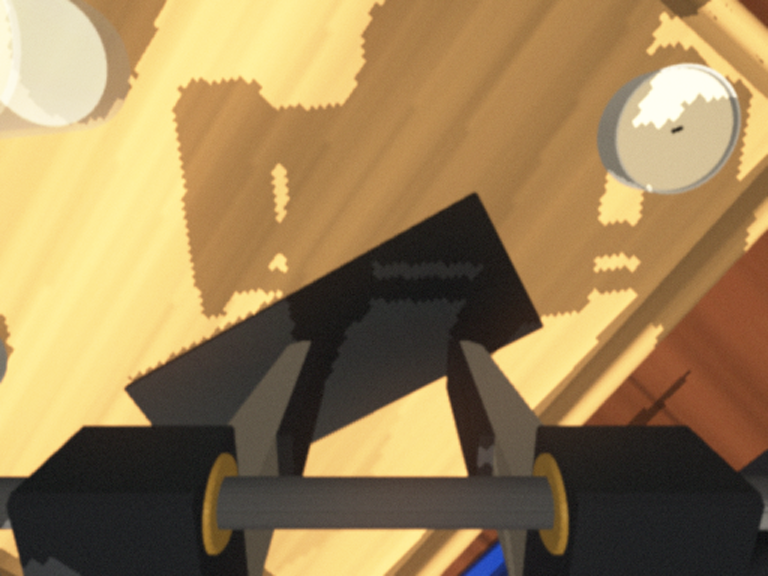

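The slate slipped under the fingers. Its far edge now runs from (128,387) to (475,193) and its rear end from (475,193) to (541,326). I'll compute its pose.

```bash
cat >> p.py <<'E'
def loc(p): return Ro.from_euler('z',-YS).as_matrix()[:2,:2]@(np.array(p)[:2]-C0)
E
python3 - <<'E'
from p import *
i=robot.camera_info('wrist')
A,B,D=[loc(px2w(i,u/1.5,v/1.5,.054)) for u,v in((128,387),(475,193),(541,326))]
print(A,B,D,np.linalg.norm(A-B),np.linalg.norm(B-D))
d=A-B;print('deg',np.degrees(np.arctan2(d[1],d[0])),'centre',(A+D)/2, 'tcp',loc(robot.state()['position']))
E
```

```text
[-0.01672279 -0.05163661] [0.04516488 0.08149923] [0.09461242 0.05789905] 0.14681701672643888 0.054790765198935665
deg -114.93117360404963 centre [0.03894481 0.00313122] tcp [0.0571932  0.01388771]
```

```bash
python3 - <<'E'
from p import *
json.dump([.6303,-.1852,.0525,2.313],open('cmd.json','w'))
c=l2w(.0389,.0031); p,y=load()
rows([(*p[:2],.068,y),(*p[:2],.068,y),(*c,.068,2.823),(*c,.068,2.823),(*c,.068,2.823),(*c,.060,2.823),(*c,.0545,2.823),(*c,.0535,2.823)],1)
E
```

```text
[[1, 0.0, 0.0, -0.31, 0, 0, 0.0], [1, 0.0, 0.0, -0.31, 0, 0, 0.0], [1, 0.03, -0.43, -0.31, 0, 0, -3.65], [1, 0.03, -0.43, -0.31, 0, 0, -3.65], [1, 0.03, -0.43, -0.31, 0, 0, -3.65], [1, 0.03, -0.43, -0.15, 0, 0, -3.65], [1, 0.03, -0.43, -0.04, 0, 0, -3.65], [1, 0.03, -0.43, -0.02, 0, 0, -3.65]]
```

Call:
{"method": "carry_out", "body": {
  "motion": [
    [0.5,0,0,-0.31,0,0,0],
    [1,0,0,-0.31,0,0,0],
    [1,0.03,-0.43,-0.31,0,0,-1.3],
    [1,0.03,-0.43,-0.31,0,0,-2.6],
    [1,0.03,-0.43,-0.31,0,0,-3.65],
    [1,0.03,-0.43,-0.15,0,0,-3.65],
    [1,0.03,-0.43,-0.04,0,0,-3.65],
    [1,0.03,-0.43,0.0,0,0,-3.65]
  ]
}}

```text
time_s: 5.52
position: [0.6116, -0.1987, 0.0543]
tcp_rot: [-3.142, -0.001, 2.823]
ft_force: [-11.8, 3.6, 37.9]
opening: 0.999
finger_force: 18.6
```

Call:
{"method": "carry_out", "body": {
  "motion": [
    [1,0,0,-0.02,0,0,0],
    [1,0,0,-0.02,0,0,0]
  ]
}}

```text
time_s: 5.78
position: [0.6118, -0.1988, 0.0544]
tcp_rot: [-3.142, 0.0, 2.823]
ft_force: [-3.2, 1.2, 12.6]
opening: 1.002
finger_force: 6.4
```

```bash
python3 - <<'E'
from p import *
st(); p,y=load(); json.dump([*p[:2],.0535,2.823],open('cmd.json','w')); print(p,y)
slate_path((.0389,.0031,-115),(.027,-.015,-180),16,.0531,off=0,op=1)
E
```

```text
5.78 [ 0.6118 -0.1988  0.0544] [-3.142  0.     2.823] F [-3.2  1.2 12.6] op 1.002 ff 6.415098937226844 j [-0.32  0.56  1.71 -0.    0.87 -1.57]
[ 0.61344104 -0.19862667  0.0535    ] 2.822636141582344
[[1, 0.0, -0.02, 0.01, 0, 0, 0.51], [1, 0.01, -0.05, 0.01, 0, 0, 1.01], [1, 0.01, -0.08, 0.01, 0, 0, 1.52], [1, 0.02, -0.11, 0.01, 0, 0, 2.03], [1, 0.02, -0.13, 0.01, 0, 0, 2.54], [1, 0.02, -0.16, 0.01, 0, 0, 3.05], [1, 0.03, -0.19, 0.01, 0, 0, 3.55], [1, 0.03, -0.21, 0.01, 0, 0, 4.06]]
[[1, -0.01, -0.03, 0.0, 0, 0, 0.51], [1, -0.02, -0.05, 0.0, 0, 0, 1.02], [1, -0.03, -0.08, 0.0, 0, 0, 1.52], [1, -0.04, -0.1, 0.0, 0, 0, 2.03], [1, -0.06, -0.13, 0.0, 0, 0, 2.54], [1, -0.07, -0.15, 0.0, 0, 0, 3.05], [1, -0.08, -0.18, 0.0, 0, 0, 3.56], [1, -0.09, -0.2, 0.0, 0, 0, 4.06]]
```

Call:
{"method": "carry_out", "body": {
  "motion": [
    [1,0.0,-0.02,0.0,0,0,0.51],
    [1,0.01,-0.05,0.0,0,0,1.01],
    [1,0.01,-0.08,0.0,0,0,1.52],
    [1,0.02,-0.11,0.0,0,0,2.03],
    [1,0.02,-0.13,0.0,0,0,2.54],
    [1,0.02,-0.16,0.0,0,0,3.05],
    [1,0.03,-0.19,0.0,0,0,3.55],
    [1,0.03,-0.21,0.0,0,0,4.06]
  ]
}}

```text
time_s: 6.78
position: [0.6087, -0.209, 0.0545]
tcp_rot: [3.14, 0.003, 2.254]
ft_force: [3.1, -1.1, 7.6]
opening: 1.0
finger_force: 3.6
```

```bash
python3 - <<'E'
from p import *
st(); i=snap('wrist','w3',scale=1.5)
print(loc(robot.state()['position']))
E
```

```text
6.78 [ 0.6087 -0.209   0.0545] [3.140e+00 3.000e-03 2.254e+00] F [ 3.1 -1.1  7.6] op 1.0 ff 3.6365365132223815 j [-0.33  0.56  1.71 -0.    0.87 -1.02]
[ 0.03295044 -0.0067786 ]
```

View pics/w3.png

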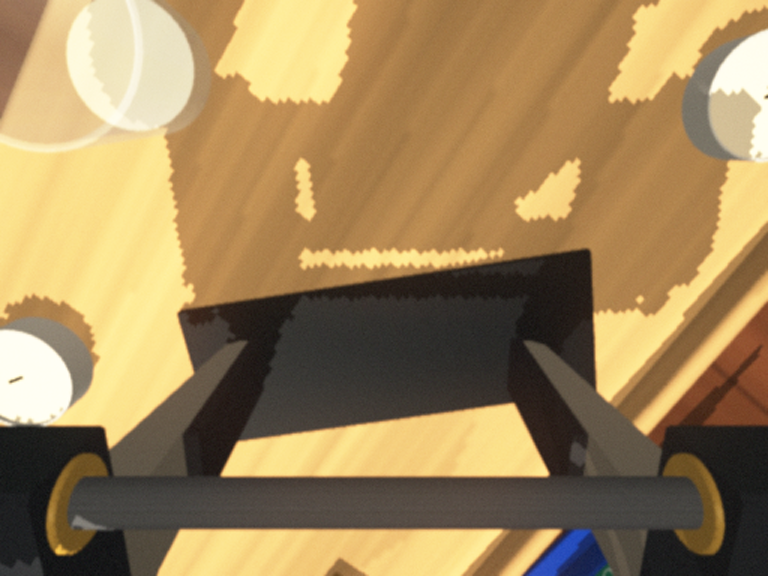

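Much better with the fingers wide. The far edge runs from (180,312) to (589,250), so the slate lags the tool by only about 8°.

```bash
cat >> p.py <<'E'
def edge_pose(i,A,B):
    """slate pose from its edge on tool +x side: A front-end corner, B rear corner, in 1.5x px"""
    A,B=[loc(px2w(i,u/1.5,v/1.5,.054)) for u,v in(A,B)]
    d=A-B; L=np.linalg.norm(d); d/=L; n=np.array([-d[1],d[0]]); 
    c=(A+B)/2; c=c+.028*n*(1 if n@(loc(robot.state()['position'])-c)>0 else -1)
    print('L',L.round(4),'deg',np.degrees(np.arctan2(d[1],d[0])).round(1),'centre',c.round(4))
E
python3 - <<'E'
from p import *
i=robot.camera_info('wrist'); edge_pose(i,(180,312),(589,250))
json.dump([.6087,-.209,.0535,2.254],open('cmd.json','w'))
slate_path((.033,-.0068,-147.6),(.022,-.015,-180),8,.0535,off=0,op=1)
E
```

```text
L 0.1472 deg -138.9 centre [ 0.0328 -0.003 ]
[[1, 0.0, -0.03, 0.0, 0, 0, 0.5], [1, -0.01, -0.07, 0.0, 0, 0, 1.01], [1, -0.01, -0.1, 0.0, 0, 0, 1.52], [1, -0.01, -0.14, 0.0, 0, 0, 2.02], [1, -0.01, -0.17, 0.0, 0, 0, 2.53], [1, -0.02, -0.2, 0.0, 0, 0, 3.04], [1, -0.02, -0.24, 0.0, 0, 0, 3.54], [1, -0.02, -0.27, 0.0, 0, 0, 4.05]]
```

Call:
{"method": "carry_out", "body": {
  "motion": [
    [1,0.0,-0.03,0.005,0,0,0.64],
    [1,-0.01,-0.07,0.005,0,0,1.28],
    [1,-0.01,-0.1,0.005,0,0,1.92],
    [1,-0.01,-0.14,0.005,0,0,2.56],
    [1,-0.01,-0.17,0.005,0,0,3.2],
    [1,-0.02,-0.2,0.005,0,0,3.84],
    [1,-0.02,-0.24,0.005,0,0,4.48],
    [1,-0.02,-0.27,0.005,0,0,5.1]
  ]
}}

```text
time_s: 7.82
position: [0.5989, -0.2188, 0.0545]
tcp_rot: [3.138, 0.002, 1.542]
ft_force: [1.1, -3.6, 9.4]
opening: 1.0
finger_force: 5.0
```

```bash
cat >> p.py <<'E'
def blob(fn):
    """dark slate corners from raw picture: hull of the dark region above the gripper (1.5x px)"""
    im=cv2.imread('pics/%s_raw.png'%fn); h=im.max(2); m=(h<70).astype(np.uint8); m[280:]=0
    n,l,s,_=cv2.connectedComponentsWithStats(m); 
    for k in np.argsort(-s[1:,4])[:2]+1:
        c,_=cv2.findContours((l==k).astype(np.uint8),0,2); c=max(c,key=cv2.contourArea)
        print(s[k].tolist(),(cv2.approxPolyDP(cv2.convexHull(c),4,True)[:,0]*1.5).round().tolist())
E
python3 - <<'E'
from p import *
st(); i=snap('wrist','w4',scale=1.5); print(loc(robot.state()['position'])); blob('w4')
E
```

```text
7.83 [ 0.5989 -0.2188  0.0545] [3.138e+00 2.000e-03 1.542e+00] F [ 1.1 -3.6  9.4] op 1.0 ff 5.015891423681751 j [-0.35  0.55  1.72 -0.    0.86 -0.32]
[ 0.02194497 -0.01532359]
[120, 95, 270, 185, 23987] [[542.0, 144.0], [584.0, 237.0], [576.0, 294.0], [338.0, 418.0], [194.0, 418.0], [183.0, 350.0]]
[339, 227, 46, 53, 1270] [[512.0, 340.0], [525.0, 346.0], [576.0, 418.0], [524.0, 417.0], [508.0, 386.0]]
```

View pics/w4.png

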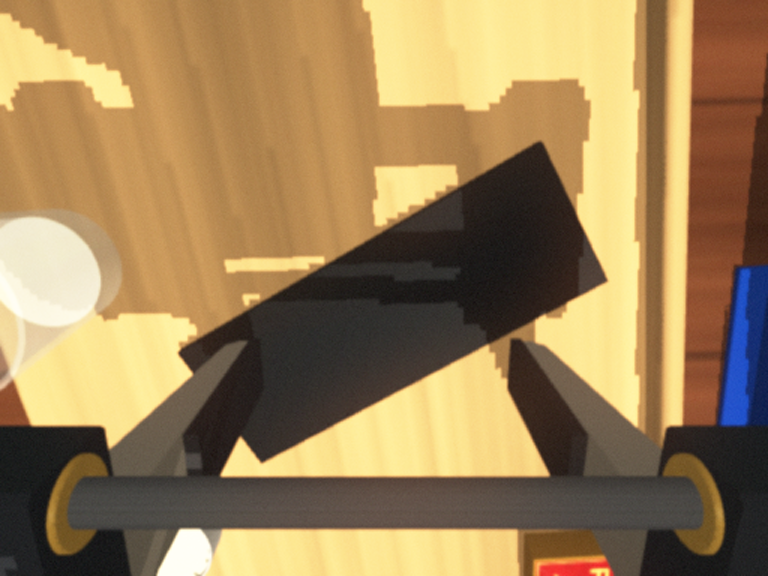

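The slate lagged further and the rear finger came off it. The far edge runs from (180,352) to (541,143). I'll lift, realign and turn the rest.

```bash
python3 - <<'E'
from p import *
i=robot.camera_info('wrist'); edge_pose(i,(180,352),(541,143)); 
for q in((541,143),(606,280),(262,462),(180,352)): print(loc(px2w(i,q[0]/1.5,q[1]/1.5,.054)))
for q in((245,345),(520,345)): print('tip',loc(px2w(i,q[0]/1.5,q[1]/1.5,.0545)))
E
```

```text
L 0.1475 deg -158.4 centre [0.026  0.0006]
[0.08428753 0.05373687]
[0.10415824 0.00334258]
[-0.03325971 -0.0514355 ]
[-0.05287783 -0.00050006]
tip [-0.02825389 -0.00125344]
tip [ 0.0718849  -0.01669599]
```

```bash
python3 - <<'E'
from p import *
json.dump([.5989,-.2188,.0532,1.542],open('cmd.json','w'))
c=l2w(.026,.0006); p,y=load()
rows([(*p[:2],.068,y),(*c,.068,2.066),(*c,.0534,2.066)],1)
slate_path((.026,.0006,-158.4),(.018,-.025,-188),8,.0534,off=0,op=1)
E
```

```text
[[1, 0.0, 0.0, -0.3, 0, 0, 0.0], [1, 0.33, 0.03, -0.3, 0, 0, -3.75], [1, 0.33, 0.03, 0.0, 0, 0, -3.75]]
[[1, -0.06, -0.04, 0.0, 0, 0, 0.46], [1, -0.11, -0.08, 0.0, 0, 0, 0.92], [1, -0.16, -0.13, 0.0, 0, 0, 1.39], [1, -0.21, -0.17, 0.0, 0, 0, 1.85], [1, -0.26, -0.21, 0.0, 0, 0, 2.31], [1, -0.32, -0.25, 0.0, 0, 0, 2.77], [1, -0.37, -0.3, 0.0, 0, 0, 3.24], [1, -0.42, -0.34, 0.0, 0, 0, 3.7]]
```

Call:
{"method": "carry_out", "body": {
  "motion": [
    [1,0,0,-0.3,0,0,0],
    [1,0.1,0.0,-0.3,0,0,-1.25],
    [1,0.2,0.02,-0.3,0,0,-2.5],
    [1,0.33,0.03,-0.3,0,0,-3.75],
    [1,0.33,0.03,-0.2,0,0,-3.75],
    [1,0.33,0.03,-0.05,0,0,-3.75],
    [1,0.33,0.03,-0.01,0,0,-3.75],
    [1,0.33,0.03,-0.01,0,0,-3.75]
  ]
}}

```text
time_s: 8.88
position: [0.5991, -0.2013, 0.0544]
tcp_rot: [-3.142, -0.0, 2.067]
ft_force: [-3.2, 1.5, 9.5]
opening: 1.0
finger_force: 5.2
```

Call:
{"method": "carry_out", "body": {
  "motion": [
    [1,-0.06,-0.04,0.005,0,0,0.46],
    [1,-0.11,-0.08,0.005,0,0,0.92],
    [1,-0.16,-0.13,0.005,0,0,1.39],
    [1,-0.21,-0.17,0.01,0,0,1.85],
    [1,-0.26,-0.21,0.01,0,0,2.31],
    [1,-0.32,-0.25,0.01,0,0,2.77],
    [1,-0.37,-0.3,0.01,0,0,3.24],
    [1,-0.42,-0.34,0.01,0,0,3.7]
  ]
}}

```text
time_s: 9.88
position: [0.5961, -0.2287, 0.0546]
tcp_rot: [3.138, 0.001, 1.548]
ft_force: [1.9, -0.2, 9.8]
opening: 0.997
finger_force: 4.7
```

```bash
python3 - <<'E'
from p import *
st(); i=snap('wrist','w5',scale=1.5); print(loc(robot.state()['position'])); blob('w5')
E
```

```text
9.88 [ 0.5961 -0.2287  0.0546] [3.138e+00 1.000e-03 1.548e+00] F [ 1.9 -0.2  9.8] op 0.997 ff 4.712284257402644 j [-0.37  0.55  1.72  0.    0.86 -0.35]
[ 0.01800009 -0.02500478]
[119, 85, 277, 195, 25839] [[555.0, 128.0], [592.0, 228.0], [576.0, 286.0], [294.0, 418.0], [194.0, 418.0], [180.0, 321.0]]
[340, 227, 45, 53, 1260] [[512.0, 340.0], [525.0, 346.0], [576.0, 418.0], [524.0, 417.0], [510.0, 388.0]]
```

View pics/w5.png

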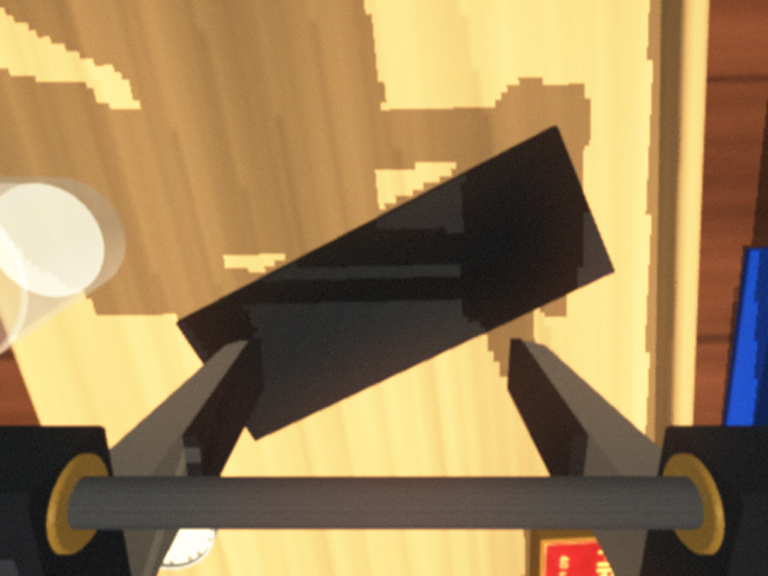

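The slate hardly turned this time. Its far edge runs from (178,322) to (556,126), and the blob code gives the same corners. The fingers must be slipping when y translation and turning are combined.

```bash
python3 - <<'E'
from p import *
i=robot.camera_info('wrist'); edge_pose(i,(178,322),(556,126)); 
for q in((556,126),(613,270),(256,439),(178,322)): print(loc(px2w(i,q[0]/1.5,q[1]/1.5,.054)))
E
```

```text
L 0.1477 deg -160.9 centre [ 0.0243 -0.0015]
[0.08498399 0.04915728]
[ 0.10261365 -0.0023984 ]
[-0.03703191 -0.05094434]
[-0.05461873  0.0008473 ]
```

```bash
python3 - <<'E'
from p import *
json.dump([.5961,-.2287,.0532,1.548],open('cmd.json','w'))
g=np.radians(-160.9)+YS; c=l2w(.0243,-.0015)-.048*np.array([np.cos(g),np.sin(g)]); p,y=load()
rows([(*p[:2],.068,y),(*c,.068,g+1.5*np.pi-2*np.pi),(*c,.0533,g+1.5*np.pi-2*np.pi)],.1)
slate_path((.0243,-.0015,-160.9),(.02,-.021,-183),8,.0533,off=.048,op=.1)
E
```

```text
[[0.1, 0.0, 0.0, -0.3, 0, 0, 0.0], [0.1, 0.92, 0.91, -0.3, 0, 0, -3.4], [0.1, 0.92, 0.91, 0.0, 0, 0, -3.4]]
[[0.1, -0.09, -0.03, 0.0, 0, 0, 0.35], [0.1, -0.18, -0.06, 0.0, 0, 0, 0.69], [0.1, -0.27, -0.09, 0.0, 0, 0, 1.04], [0.1, -0.36, -0.12, 0.0, 0, 0, 1.39], [0.1, -0.44, -0.16, 0.0, 0, 0, 1.73], [0.1, -0.53, -0.2, 0.0, 0, 0, 2.08], [0.1, -0.62, -0.24, 0.0, 0, 0, 2.42], [0.1, -0.7, -0.28, 0.0, 0, 0, 2.77]]
```

Call:
{"method": "carry_out", "body": {
  "motion": [
    [1,0,0,-0.3,0,0,0],
    [0.1,0.3,0.3,-0.3,0,0,-1.25],
    [0.1,0.7,0.7,-0.3,0,0,-2.5],
    [0.1,0.92,0.91,-0.3,0,0,-3.4],
    [0.1,0.92,0.91,-0.2,0,0,-3.4],
    [0.1,0.92,0.91,-0.05,0,0,-3.4],
    [0.1,0.92,0.91,-0.01,0,0,-3.4],
    [0.1,0.92,0.91,-0.01,0,0,-3.4]
  ]
}}

```text
time_s: 10.92
position: [0.6405, -0.1835, 0.0544]
tcp_rot: [3.141, 0.001, 2.025]
ft_force: [-0.1, -0.1, 7.6]
opening: 0.262
finger_force: 3.6
```

Call:
{"method": "carry_out", "body": {
  "motion": [
    [0.1,0,0,0.0,0,0,0],
    [0.1,0,0,0.005,0,0,0],
    [0.1,0,0,0.005,0,0,0]
  ]
}}

```text
time_s: 11.3
position: [0.6407, -0.1836, 0.0544]
tcp_rot: [3.141, 0.001, 2.025]
ft_force: [-0.4, 0.4, 8.6]
opening: 0.101
finger_force: 4.4
```

Call:
{"method": "carry_out", "body": {
  "motion": [
    [0.1,-0.09,-0.03,0.01,0,0,0.35],
    [0.1,-0.18,-0.06,0.01,0,0,0.69],
    [0.1,-0.27,-0.09,0.01,0,0,1.04],
    [0.1,-0.36,-0.12,0.01,0,0,1.39]
  ]
}}

```text
time_s: 11.8
position: [0.6437, -0.2017, 0.0544]
tcp_rot: [3.14, 0.0, 1.829]
ft_force: [0.1, 4.0, 11.9]
opening: 0.097
finger_force: 5.9
```

```bash
python3 - <<'E'
from p import *
st(); i=snap('wrist','w6',scale=1.5); print(loc(robot.state()['position'])); blob('w6')
E
```

```text
11.8 [ 0.6437 -0.2017  0.0544] [3.14  0.    1.829] F [ 0.1  4.  11.9] op 0.097 ff 5.943509771022946 j [-0.31  0.6   1.63  0.    0.91 -0.57]
[ 0.06860435 -0.00424882]
[34, 193, 276, 87, 19086] [[464.0, 291.0], [417.0, 418.0], [75.0, 418.0], [51.0, 296.0]]
[421, 181, 30, 64, 714] [[675.0, 274.0], [652.0, 363.0], [644.0, 366.0], [632.0, 358.0], [658.0, 276.0]]
```

```bash
python3 - <<'E'
from p import *
i=robot.camera_info('wrist'); edge_pose(i,(51,296),(464,291))
E
```

```text
L 0.148 deg -171.4 centre [ 0.0234 -0.0124]
```

Call:
{"method": "carry_out", "body": {
  "motion": [
    [0.1,-0.08,-0.04,0.0,0,0,0.35],
    [0.1,-0.17,-0.08,0.0,0,0,0.69],
    [0.1,-0.26,-0.12,0.0,0,0,1.04],
    [0.1,-0.34,-0.16,0.0,0,0,1.39]
  ]
}}

```text
time_s: 12.35
position: [0.6408, -0.2205, 0.0544]
tcp_rot: [3.139, 0.0, 1.635]
ft_force: [1.8, 3.6, 9.7]
opening: 0.102
finger_force: 5.2
```

```bash
python3 - <<'E'
from p import *
st(); i=snap('wrist','w7',scale=1.5); print(loc(robot.state()['position'])); blob('w7')
E
```

```text
12.35 [ 0.6408 -0.2205  0.0544] [3.139 0.    1.635] F [1.8 3.6 9.7] op 0.102 ff 5.177487243781798 j [-0.33  0.6   1.63  0.    0.91 -0.4 ]
[ 0.06327835 -0.02240182]
[34, 192, 275, 88, 18839] [[462.0, 290.0], [417.0, 418.0], [75.0, 418.0], [51.0, 297.0], [56.0, 290.0]]
[464, 205, 48, 75, 2171] [[702.0, 308.0], [766.0, 334.0], [766.0, 376.0], [748.0, 418.0], [704.0, 416.0], [696.0, 338.0]]
```

```bash
python3 - <<'E'
from p import *
i=robot.camera_info('wrist'); edge_pose(i,(51,295),(462,290))
edge_pose(i,(51,293),(462,290))
E
```

```text
L 0.1471 deg 177.4 centre [ 0.0173 -0.0214]
L 0.147 deg 177.2 centre [ 0.0172 -0.021 ]
```

```bash
python3 - <<'E'
from p import *
s=robot.state(); json.dump([*map(float,s['position'][:2]),.0533,float(s['tcp_rot'][2])],open('cmd.json','w'))
slate_path((.0173,-.0212,-182.7),(.006,-.0213,-179.5),4,.0533,off=.046,op=.1)
slate_path((.006,-.0213,-179.5),(-.030,-.0213,-179.5),8,.0533,off=.046,op=.1)
E
```

```text
[[0.1, -0.01, -0.06, 0.0, 0, 0, -0.17], [0.1, 0.0, -0.11, 0.0, 0, 0, -0.27], [0.1, 0.01, -0.17, 0.0, 0, 0, -0.37], [0.1, 0.02, -0.23, 0.0, 0, 0, -0.47]]
[[0.1, 0.0, -0.09, 0.0, 0, 0, 0.0], [0.1, 0.0, -0.18, 0.0, 0, 0, 0.0], [0.1, 0.0, -0.27, 0.0, 0, 0, 0.0], [0.1, 0.0, -0.36, 0.0, 0, 0, 0.0], [0.1, 0.0, -0.45, 0.0, 0, 0, 0.0], [0.1, 0.0, -0.54, 0.0, 0, 0, 0.0], [0.1, 0.0, -0.63, 0.0, 0, 0, 0.0], [0.1, 0.0, -0.72, 0.0, 0, 0, 0.0]]
```

Call:
{"method": "carry_out", "body": {
  "motion": [
    [0.1,-0.01,-0.06,0.005,0,0,-0.17],
    [0.1,0.0,-0.11,0.005,0,0,-0.27],
    [0.1,0.01,-0.17,0.005,0,0,-0.37],
    [0.1,0.02,-0.23,0.005,0,0,-0.47]
  ]
}}

```text
time_s: 12.9
position: [0.63, -0.221, 0.0544]
tcp_rot: [3.137, 0.002, 1.703]
ft_force: [3.7, 1.2, 9.5]
opening: 0.099
finger_force: 4.7
```

```bash
python3 - <<'E'
from p import *
st(); i=snap('wrist','w8',scale=1.5); print(loc(robot.state()['position'])); blob('w8')
E
```

```text
12.9 [ 0.63   -0.221   0.0544] [3.137e+00 2.000e-03 1.703e+00] F [3.7 1.2 9.5] op 0.099 ff 4.694785981555469 j [-0.34  0.59  1.65  0.    0.9  -0.47]
[ 0.05235039 -0.02104319]
[35, 186, 276, 94, 19196] [[52.0, 280.0], [465.0, 294.0], [417.0, 418.0], [72.0, 412.0]]
[480, 219, 32, 61, 1110] [[723.0, 328.0], [766.0, 351.0], [766.0, 418.0], [728.0, 418.0], [720.0, 410.0]]
```

```bash
python3 - <<'E'
from p import *
i=robot.camera_info('wrist'); edge_pose(i,(52,280),(465,294))
E
```

```text
L 0.1468 deg 178.7 centre [ 0.0062 -0.0212]
```

Call:
{"method": "carry_out", "body": {
  "motion": [
    [0.1,0,-0.09,0.005,0,0,-0.1],
    [0.1,0,-0.18,0.005,0,0,-0.2],
    [0.1,0,-0.27,0.005,0,0,-0.2],
    [0.1,0,-0.36,0.005,0,0,-0.2],
    [0.1,0,-0.45,0.005,0,0,-0.2],
    [0.1,0,-0.54,0.005,0,0,-0.2],
    [0.1,0,-0.63,0.005,0,0,-0.2],
    [0.1,0,-0.72,0.005,0,0,-0.2]
  ]
}}

```text
time_s: 13.95
position: [0.5947, -0.2259, 0.0544]
tcp_rot: [3.137, 0.003, 1.73]
ft_force: [3.4, 1.2, 11.5]
opening: 0.1
finger_force: 5.5
```

```bash
python3 - <<'E'
from p import *
st(); i=snap('wrist','w9',scale=1.5); print(loc(robot.state()['position'])); blob('w9')
E
```

```text
13.95 [ 0.5947 -0.2259  0.0544] [3.137e+00 3.000e-03 1.730e+00] F [ 3.4  1.2 11.5] op 0.1 ff 5.478822867153212 j [-0.37  0.55  1.73  0.    0.86 -0.53]
[ 0.01654422 -0.02187095]
[35, 185, 276, 95, 19244] [[52.0, 282.0], [465.0, 292.0], [417.0, 418.0], [74.0, 414.0]]
[501, 167, 11, 39, 196] [[760.0, 308.0], [752.0, 298.0], [766.0, 250.0]]
```

```bash
python3 - <<'E'
from p import *
i=robot.camera_info('wrist'); edge_pose(i,(52,282),(465,292))
s=robot.state(); json.dump([*map(float,s['position'][:2]),.0533,float(s['tcp_rot'][2])],open('cmd.json','w'))
x,y=loc(s['position']); p,yw=load()
rows([(*l2w(x-.04*k/8,y+.0005*k/8),.0533,yw) for k in range(1,9)],.1)
E
```

```text
L 0.1468 deg -179.2 centre [-0.0294 -0.0232]
[[0.1, 0.01, -0.1, 0.0, 0, 0, 0.0], [0.1, 0.01, -0.2, 0.0, 0, 0, 0.0], [0.1, 0.02, -0.3, 0.0, 0, 0, 0.0], [0.1, 0.02, -0.4, 0.0, 0, 0, 0.0], [0.1, 0.03, -0.5, 0.0, 0, 0, 0.0], [0.1, 0.03, -0.6, 0.0, 0, 0, 0.0], [0.1, 0.04, -0.7, 0.0, 0, 0, 0.0], [0.1, 0.04, -0.8, 0.0, 0, 0, 0.0]]
```

Call:
{"method": "carry_out", "body": {
  "motion": [
    [0.1,0.04,-0.1,0,0,0,0.05],
    [0.1,0.05,-0.2,0,0,0,0.1],
    [0.1,0.06,-0.3,0,0,0,0.1],
    [0.1,0.06,-0.4,0,0,0,0.1],
    [0.1,0.07,-0.5,0,0,0,0.1],
    [0.1,0.07,-0.6,0,0,0,0.1],
    [0.1,0.08,-0.7,0,0,0,0.1],
    [0.1,0.08,-0.8,0,0,0,0.1]
  ]
}}

```text
time_s: 15.0
position: [0.5547, -0.2285, 0.0544]
tcp_rot: [3.136, 0.003, 1.716]
ft_force: [4.2, 0.5, 11.0]
opening: 0.097
finger_force: 5.8
```

```bash
python3 - <<'E'
from p import *
st(); i=snap('wrist','w10',scale=1.5); print(loc(robot.state()['position'])); blob('w10')
E
```

```text
15.0 [ 0.5547 -0.2285  0.0544] [3.136e+00 3.000e-03 1.716e+00] F [ 4.2  0.5 11. ] op 0.097 ff 5.847072035539895 j [-0.39  0.5   1.81  0.    0.82 -0.54]
[-0.02351218 -0.01973823]
[35, 190, 267, 90, 16693] [[52.0, 290.0], [452.0, 292.0], [417.0, 418.0], [74.0, 418.0]]
[306, 195, 4, 1, 4] [[464.0, 292.0]]
```

```bash
python3 - <<'E'
from p import *
i=robot.camera_info('wrist'); edge_pose(i,(52,290),(465,292))
s=robot.state(); json.dump([*map(float,s['position'][:2]),.0533,float(s['tcp_rot'][2])],open('cmd.json','w'))
x,y=loc(s['position']); p,yw=load()
rows([(*l2w(x-.04*k/8,y-.0005*k/8),.0533,yw) for k in range(1,9)],.1)
E
```

```text
L 0.1473 deg -178.8 centre [-0.0691 -0.0219]
[[0.1, 0.0, -0.1, 0.0, 0, 0, 0.0], [0.1, 0.0, -0.2, 0.0, 0, 0, 0.0], [0.1, 0.0, -0.3, 0.0, 0, 0, 0.0], [0.1, 0.01, -0.4, 0.0, 0, 0, 0.0], [0.1, 0.01, -0.5, 0.0, 0, 0, 0.0], [0.1, 0.01, -0.6, 0.0, 0, 0, 0.0], [0.1, 0.01, -0.7, 0.0, 0, 0, 0.0], [0.1, 0.01, -0.8, 0.0, 0, 0, 0.0]]
```

Call:
{"method": "carry_out", "body": {
  "motion": [
    [0.1,0.0,-0.1,0,0,0,0.05],
    [0.1,0.0,-0.2,0,0,0,0.1],
    [0.1,0.0,-0.3,0,0,0,0.1],
    [0.1,0.0,-0.4,0,0,0,0.1],
    [0.1,0.0,-0.5,0,0,0,0.1],
    [0.1,0.0,-0.6,0,0,0,0.1],
    [0.1,0.0,-0.7,0,0,0,0.1],
    [0.1,0.0,-0.8,0,0,0,0.1]
  ]
}}

```text
time_s: 16.05
position: [0.5153, -0.2345, 0.0544]
tcp_rot: [3.136, 0.003, 1.702]
ft_force: [3.5, 1.1, 12.3]
opening: 0.101
finger_force: 6.2
```

```bash
python3 - <<'E'
from p import *
st(); i=snap('wrist','w11',scale=1.5); print(loc(robot.state()['position'])); blob('w11')
E
```

```text
16.05 [ 0.5153 -0.2345  0.0544] [3.136e+00 3.000e-03 1.702e+00] F [ 3.5  1.1 12.3] op 0.101 ff 6.226829818915576 j [-0.43  0.46  1.89  0.    0.79 -0.56]
[-0.06342623 -0.02106023]
[34, 186, 216, 94, 15226] [[51.0, 282.0], [206.0, 282.0], [366.0, 306.0], [374.0, 338.0], [370.0, 418.0], [70.0, 418.0]]
[246, 193, 56, 87, 2162] [[376.0, 290.0], [452.0, 292.0], [417.0, 418.0], [399.0, 418.0], [370.0, 320.0]]
```

```bash
python3 - <<'E'
from p import *
i=robot.camera_info('wrist'); edge_pose(i,(51,286),(465,292))
s=robot.state(); json.dump([*map(float,s['position'][:2]),.0533,float(s['tcp_rot'][2])],open('cmd.json','w'))
t=l2w(-.142,-.0215); print(t); rows([(*t,.15,YS+np.pi)],1)
E
```

```text
L 0.1473 deg 179.8 centre [-0.1093 -0.0219]
[ 0.43672857 -0.24425763]
[[1, 0.01, -1.57, -1.93, 0, 0, -11.15]]
```

Call:
{"method": "carry_out", "body": {
  "motion": [
    [0.1,0,0,-0.2,0,0,0],
    [0.1,0,0,-1.0,0,0,0],
    [1,0,-0.2,-1.93,0,0,-1.3],
    [1,0,-0.5,-1.93,0,0,-2.6],
    [1,0,-0.9,-1.93,0,0,-3.9],
    [1,0,-1.2,-1.93,0,0,-5.2],
    [1,0,-1.5,-1.93,0,0,-6.5],
    [1,0.01,-1.57,-1.93,0,0,-7.8]
  ]
}}

```text
time_s: 17.1
position: [0.4333, -0.243, 0.1489]
tcp_rot: [3.142, -0.002, 2.798]
ft_force: [0.2, -0.2, 0.3]
opening: 0.731
finger_force: 0.0
```

Call:
{"method": "carry_out", "body": {
  "motion": [
    [1,0,0,0,0,0,-1.2],
    [1,0,0,0,0,0,-2.4],
    [1,0,0,0,0,0,-3.35],
    [1,0,0,0,0,0,-3.35]
  ]
}}

```text
time_s: 17.6
position: [0.4343, -0.243, 0.1489]
tcp_rot: [3.141, -0.001, -3.023]
ft_force: [0.1, 0.1, -0.5]
opening: 1.001
finger_force: 0.0
```

```bash
python3 - <<'E'
from p import *
st(); i=snap('wrist','w12',scale=1.5); print(loc(robot.state()['position'])); blob('w12')
E
```

```text
17.6 [ 0.4343 -0.243   0.1489] [ 3.141e+00 -1.000e-03 -3.023e+00] F [ 0.1  0.1 -0.5] op 1.001 ff 0.0 j [-0.51  0.24  1.96 -0.    0.94 -2.2 ]
[-0.14406984 -0.02002279]
[126, 44, 386, 236, 28524] [[766.0, 66.0], [766.0, 162.0], [711.0, 326.0], [429.0, 418.0], [340.0, 418.0], [189.0, 308.0], [201.0, 286.0], [387.0, 195.0]]
[97, 227, 78, 53, 1574] [[258.0, 340.0], [261.0, 387.0], [246.0, 418.0], [146.0, 418.0]]
```

View pics/w12.png

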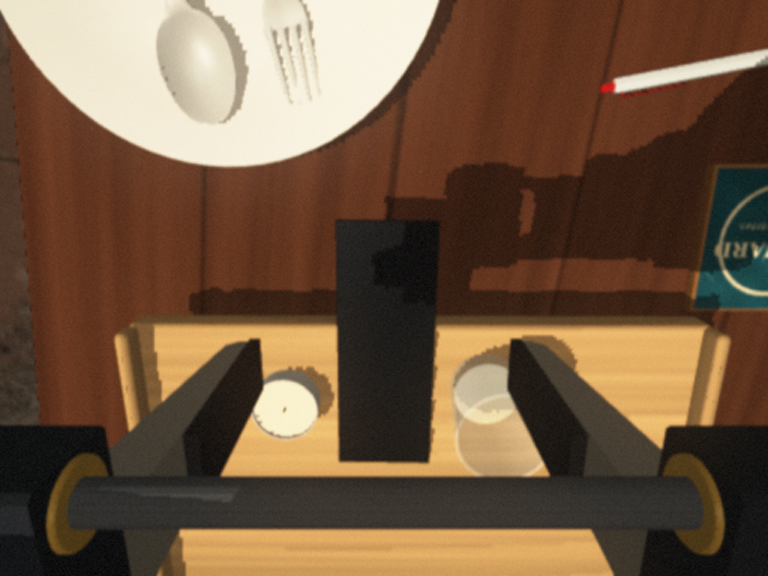

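The slate now juts out over the front edge: its end corners are at (337,221) and (440,221), its rear corners at (340,461) and (429,461), and the stand's front edge is at about v=322. The glass and tea light are where they were.

```bash
python3 - <<'E'
from p import *
i=robot.camera_info('wrist')
P=[px2w(i,u/1.5,v/1.5,.054) for u,v in((337,221),(440,221),(429,461),(340,461))]
print([loc(p).round(4).tolist() for p in P]); c=np.mean(P,0); d=(P[0]+P[1]-P[2]-P[3])
print('centre',loc(c),'world dir',np.arctan2(d[1],d[0]),'front edge',loc(px2w(i,280/1.5,321/1.5,.05)),loc(px2w(i,500/1.5,321/1.5,.05)))
g=np.arctan2(d[1],d[0]); t=c[:2]+.033*np.array([np.cos(g),np.sin(g)]); print('t',t,loc(t))
fresh(); print(load()); rows([(*t,.033,g)],1)
E
```

```text
[[-0.1838, -0.0466], [-0.1837, 0.0085], [-0.0354, 0.006], [-0.0355, -0.0489]]
centre [-0.10962472 -0.02025511] world dir -3.039839955224771 front edge [-0.12576748 -0.08130688] [-0.12552553  0.04504927]
t [ 0.43590284 -0.24256202] [-0.14262037 -0.01971897]
(array([ 0.43449922, -0.24303437,  0.14896069]), -3.024947468284472)
[[1, -0.03, 0.01, 2.32, 0, 0, 0.11]]
```

Call:
{"method": "carry_out", "body": {
  "motion": [
    [1,-0.03,0.01,0.4,0,0,0.11],
    [1,-0.03,0.01,0.8,0,0,0.11],
    [1,-0.03,0.01,1.2,0,0,0.11],
    [1,-0.03,0.01,1.6,0,0,0.11],
    [1,-0.03,0.01,2.0,0,0,0.11],
    [1,-0.03,0.01,2.32,0,0,0.11],
    [1,-0.03,0.01,2.32,0,0,0.11]
  ]
}}

```text
time_s: 18.52
position: [0.4357, -0.2419, 0.0321]
tcp_rot: [3.14, -0.002, -3.038]
ft_force: [0.1, -0.0, 0.2]
opening: 1.003
finger_force: 0.0
```

Call:
{"method": "carry_out", "body": {
  "motion": [
    [0.85,0,0,0,0,0,0],
    [0.72,0,0,0,0,0,0],
    [0.66,0,0,0,0,0,0],
    [0.55,0,0,0,0,0,0],
    [0.5,0,0,0,0,0,0],
    [0.4,0,0,0,0,0,0],
    [0.4,0,0,0,0,0,0]
  ]
}}

```text
time_s: 19.4
position: [0.4367, -0.2424, 0.0332]
tcp_rot: [-3.141, 0.0, -3.036]
ft_force: [-0.5, -1.0, 2.2]
opening: 0.6
finger_force: 30.0
```

Call:
{"method": "carry_out", "body": {
  "motion": [
    [0.4,0,0,-0.05,0,0,0],
    [0.4,0,0,-0.15,0,0,0],
    [0.4,0,0,-0.4,0,0,0],
    [0.4,0,0,-0.7,0,0,0],
    [0.4,0,0,-1.1,0,0,0],
    [0.4,0,0,-1.5,0,0,0],
    [0.4,0,0,-1.9,0,0,0],
    [0.4,0,0,-2.2,0,0,0]
  ]
}}

```text
time_s: 20.4
position: [0.4369, -0.2425, 0.1449]
tcp_rot: [-3.141, 0.001, -3.036]
ft_force: [0.6, -0.5, -0.4]
opening: 0.599
finger_force: 30.0
```

```bash
python3 - <<'E'
from p import *
st(); i=snap('wrist','w13',scale=1.5); blob('w13')
# where held slate should be: centre 33 mm behind TCP along -x tool, top 19-2 mm above TCP
s=robot.state(); R=Ro.from_euler('xyz',s['tcp_rot']).as_matrix(); p=s['position']
for x in(.042,-.108):
  for y in(-.028,.028): print(x,y,(w2px(i,p+R@[x,y,-.021])*1.5).round())
fresh(); rows([(.576,.191,.14,-.42+np.pi)],.4,save=False)
E
```

```text
20.4 [ 0.4369 -0.2425  0.1449] [-3.141e+00  1.000e-03 -3.036e+00] F [ 0.6 -0.5 -0.4] op 0.599 ff 29.999021887779236 j [-0.51  0.24  1.97 -0.    0.93 -2.19]
[125, 36, 387, 244, 33671] [[766.0, 54.0], [766.0, 153.0], [718.0, 318.0], [516.0, 417.0], [261.0, 418.0], [188.0, 308.0], [189.0, 292.0], [459.0, 162.0]]
[469, 105, 43, 77, 1300] [[766.0, 158.0], [766.0, 178.0], [728.0, 267.0], [705.0, 272.0], [723.0, 159.0]]
0.042 -0.028 [296. 272.]
0.042 0.028 [478. 272.]
-0.108 -0.028 [315. 646.]
-0.108 0.028 [458. 645.]
[[0.4, -3.66, 8.34, 0.13, 0, 0, 3.76]]
```

```bash
python3 - <<'E'
from p import *
im=cv2.imread('pics/w13_raw.png'); 
for u in(225,256,290): print(u,[(v,int(im[v,u].max())) for v in range(150,230,4)])
fresh(); rows([(.510,.045,.25,-.42+np.pi)],.4)
E
```

```text
225 [(150, 102), (154, 101), (158, 99), (162, 101), (166, 102), (170, 103), (174, 98), (178, 33), (182, 20), (186, 19), (190, 17), (194, 18), (198, 17), (202, 17), (206, 17), (210, 20), (214, 17), (218, 21), (222, 14), (226, 13)]
256 [(150, 76), (154, 76), (158, 79), (162, 77), (166, 77), (170, 74), (174, 77), (178, 22), (182, 18), (186, 20), (190, 22), (194, 14), (198, 13), (202, 16), (206, 15), (210, 13), (214, 17), (218, 20), (222, 16), (226, 17)]
290 [(150, 96), (154, 96), (158, 98), (162, 98), (166, 101), (170, 98), (174, 99), (178, 26), (182, 14), (186, 18), (190, 20), (194, 16), (198, 16), (202, 15), (206, 18), (210, 17), (214, 12), (218, 14), (222, 14), (226, 19)]
[[0.4, -2.04, 5.58, -2.07, 0, 0, 3.76]]
```

Call:
{"method": "carry_out", "body": {
  "motion": [
    [0.4,-0.1,0.3,-0.4,0,0,0.2],
    [0.4,-0.3,0.9,-0.8,0,0,0.6],
    [0.4,-0.6,1.7,-1.2,0,0,1.2],
    [0.4,-1.0,2.6,-1.6,0,0,1.9],
    [0.4,-1.3,3.5,-1.9,0,0,2.6],
    [0.4,-1.65,4.4,-2.07,0,0,3.2],
    [0.4,-1.9,5.2,-2.07,0,0,3.6],
    [0.4,-2.04,5.58,-2.07,0,0,3.76]
  ]
}}

```text
time_s: 21.45
position: [0.5086, 0.0479, 0.2467]
tcp_rot: [3.141, -0.0, 2.723]
ft_force: [-0.5, 0.4, -0.4]
opening: 0.6
finger_force: 30.0
```

Call:
{"method": "carry_out", "body": {
  "motion": [
    [0.4,0,0,0,0,0,0],
    [0.4,0,0,0,0,0,0],
    [0.4,0,0,0,0,0,0]
  ]
}}

```text
time_s: 21.82
position: [0.5084, 0.0449, 0.2465]
tcp_rot: [-3.141, -0.0, 2.721]
ft_force: [-0.1, -0.9, -0.3]
opening: 0.599
finger_force: 30.0
```

```bash
python3 - <<'E'
from p import *
st(); i=snap('wrist','w14',scale=1.5)
c=np.array([.576,.1913]);a=-.42;d=np.array([np.cos(a),np.sin(a)]);n=np.array([-d[1],d[0]])
print([(w2px(i,[*(c+s*.1095*d+t*.078*n),.03])*1.5).round().tolist() for s,t in((1,1),(1,-1),(-1,-1),(-1,1))])
E
```

```text
21.82 [0.5084 0.0449 0.2465] [-3.141 -0.     2.721] F [-0.1 -0.9 -0.3] op 0.599 ff 29.999093413352966 j [ 0.09  0.14  1.84 -0.    1.16 -1.07]
[[667.0, 376.0], [484.0, 376.0], [500.0, 103.0], [714.0, 103.0]]
```

View pics/w14.png

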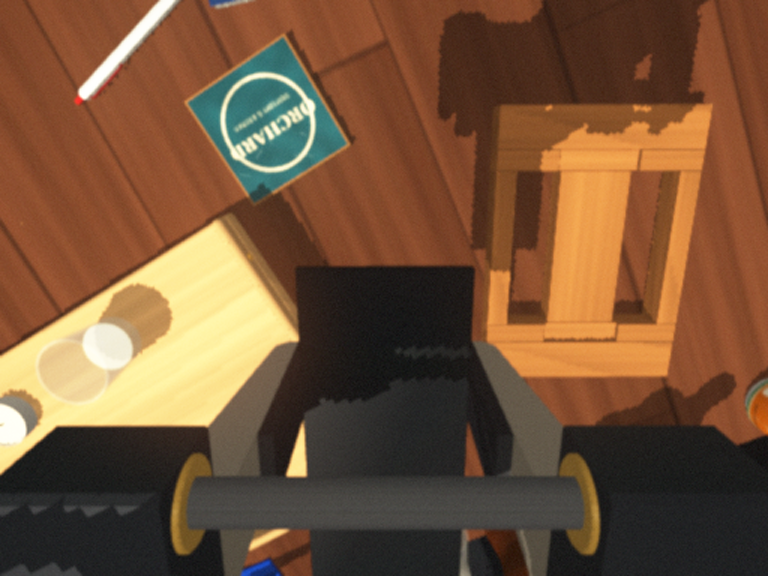

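The board corners at (499,104), (713,104) and (668,377) agree with the earlier measurement to 1 px. The slate's front end is at v=267, so its centre is about 31.5 mm behind the TCP.

```bash
python3 - <<'E'
from p import *
fresh(); rows([(.5476,.2039,.2465,2.721),(.5476,.2039,.10,2.721),(.5476,.2039,.05,2.721)],.4)
E
```

```text
[[0.4, 0.58, 3.22, 0.0, 0, 0, 0.0], [0.4, 0.58, 3.22, 2.93, 0, 0, 0.0], [0.4, 0.58, 3.22, 3.93, 0, 0, 0.0]]
```

Call:
{"method": "carry_out", "body": {
  "motion": [
    [0.4,0.1,0.5,0,0,0,0],
    [0.4,0.2,1.3,0.2,0,0,0],
    [0.4,0.4,2.1,0.9,0,0,0],
    [0.4,0.5,2.8,1.7,0,0,0],
    [0.4,0.58,3.22,2.5,0,0,0],
    [0.4,0.58,3.22,3.2,0,0,0],
    [0.4,0.58,3.22,3.7,0,0,0],
    [0.4,0.58,3.22,3.93,0,0,0]
  ]
}}

```text
time_s: 22.88
position: [0.5471, 0.2039, 0.0487]
tcp_rot: [-3.14, -0.001, 2.721]
ft_force: [-0.0, -0.1, -0.7]
opening: 0.599
finger_force: 30.0
```

Call:
{"method": "carry_out", "body": {
  "motion": [
    [0.4,0,0,0,0,0,0],
    [0.4,0,0,0,0,0,0]
  ]
}}

```text
time_s: 23.12
position: [0.5486, 0.2047, 0.0512]
tcp_rot: [3.14, 0.001, 2.722]
ft_force: [1.0, -0.5, -2.0]
opening: 0.599
finger_force: 30.0
```

```bash
python3 - <<'E'
from p import *
st(); fresh(); rows([(.5476,.2039,.016,2.721)],.4)
i=snap('wrist','w15',scale=1.5); im=cv2.imread('pics/w15_raw.png')
for u in(225,256,290): print(u,[int(im[v,u].max()) for v in range(140,200,3)])
for v in(185,200): print(v,[int(im[v,u].max()) for u in range(180,340,4)])
# board recess end / board end predicted
for x in(.0775,.1095): print(x,(w2px(i,[*(np.array([.5764,.1911])+x*np.array([np.cos(2.7216),np.sin(2.7216)])),.03])).round(1))
E
```

```text
23.12 [0.5486 0.2047 0.0512] [3.140e+00 1.000e-03 2.722e+00] F [ 1.  -0.5 -2. ] op 0.599 ff 29.999071955680847 j [ 0.35  0.49  1.84  0.    0.81 -0.8 ]
[[0.4, 0.01, -0.02, 0.7, 0, 0, 0.0]]
225 [222, 220, 223, 224, 210, 228, 232, 234, 236, 234, 229, 229, 197, 61, 59, 57, 56, 58, 51, 54]
256 [222, 220, 225, 224, 213, 229, 231, 231, 235, 234, 230, 226, 193, 54, 51, 52, 50, 52, 48, 51]
290 [208, 208, 220, 228, 213, 228, 228, 231, 234, 232, 228, 226, 193, 55, 55, 51, 50, 49, 48, 47]
185 [150, 205, 219, 215, 197, 75, 72, 66, 64, 60, 59, 60, 54, 53, 55, 57, 54, 53, 53, 52, 57, 52, 50, 52, 51, 50, 49, 54, 51, 55, 55, 55, 55, 60, 103, 138, 135, 139, 144, 149]
200 [149, 167, 217, 218, 210, 65, 66, 59, 59, 58, 55, 49, 52, 47, 52, 45, 46, 50, 47, 48, 47, 47, 46, 53, 47, 51, 52, 47, 47, 48, 51, 50, 50, 54, 122, 138, 143, 138, 141, 227]
0.0775 [256.7 153.2]
0.1095 [256.7  95.8]
```

Call:
{"method": "carry_out", "body": {
  "motion": [
    [0.4,0.01,-0.02,0.15,0,0,0],
    [0.4,0.01,-0.02,0.3,0,0,0],
    [0.4,0.01,-0.02,0.45,0,0,0],
    [0.4,0.01,-0.02,0.6,0,0,0],
    [0.4,0.01,-0.02,0.7,0,0,0],
    [0.4,0.01,-0.02,0.7,0,0,0],
    [0.4,0.01,-0.02,0.7,0,0,0]
  ]
}}

```text
time_s: 24.05
position: [0.5472, 0.2045, 0.0148]
tcp_rot: [3.141, 0.0, 2.722]
ft_force: [1.9, 4.8, -4.3]
opening: 0.599
finger_force: 30.0
```

```bash
python3 - <<'E'
from p import *
st(); i=snap('wrist','w16',scale=1.5); im=cv2.imread('pics/w16_raw.png')
p=robot.state()['position']; X=np.array([np.cos(2.7216),np.sin(2.7216)]); print('tcp in board frame', (p[:2]-[.5764,.1911])@X, (p[:2]-[.5764,.1911])@[-X[1],X[0]])
for u in(225,256,290): print(u,[int(im[v,u].max()) for v in range(150,196,2)])
for v in(200,215): print(v,[int(im[v,u].max()) for u in range(190,330,3)])
for x,y,z in((.0775,0,.03),(.0775,.0305,.03),(.0775,-.0305,.03),(.0315+.0435,.028,p[2]+.0208),(.0315+.0435,-.028,p[2]+.0208)): print(x,y,(w2px(i,[*(np.array([.5764,.1911])+x*X+y*np.array([X[1],-X[0]])),z])).round(1))
fresh()
E
```

```text
24.05 [0.5472 0.2045 0.0148] [3.141 0.    2.722] F [ 1.9  4.8 -4.3] op 0.599 ff 29.997559189796448 j [ 0.35  0.55  1.86  0.    0.74 -0.8 ]
tcp in board frame 0.032055062903834225 -0.00040818840556530045
225 [221, 222, 216, 220, 219, 220, 221, 221, 216, 202, 227, 228, 231, 202, 75, 54, 56, 55, 53, 52, 52, 52, 52]
256 [220, 220, 218, 220, 221, 224, 223, 225, 218, 209, 227, 228, 229, 199, 76, 52, 53, 53, 53, 51, 50, 48, 44]
290 [206, 205, 205, 203, 215, 220, 227, 226, 217, 206, 227, 226, 228, 202, 76, 50, 50, 54, 53, 52, 50, 50, 50]
200 [143, 145, 128, 52, 51, 53, 52, 46, 44, 48, 45, 51, 48, 46, 46, 50, 46, 45, 47, 48, 47, 47, 47, 47, 48, 48, 44, 44, 43, 46, 49, 45, 46, 47, 48, 47, 50, 47, 49, 50, 50, 48, 119, 126, 136, 140, 141]
215 [146, 205, 210, 87, 46, 47, 48, 45, 47, 43, 47, 45, 46, 45, 46, 44, 46, 43, 45, 46, 38, 42, 44, 42, 45, 42, 44, 42, 43, 41, 42, 44, 45, 46, 45, 43, 40, 43, 43, 46, 45, 52, 132, 134, 129, 125, 129]
0.0775 0 [258.3 168.2]
0.0775 0.0305 [322.4 168.2]
0.0775 -0.0305 [194.3 168.2]
0.075 0.028 [319. 176.]
0.075 -0.028 [197.8 176. ]
```

```bash
python3 - <<'E'
from p import *
st(); im=cv2.imread('pics/w16_raw.png').max(2)
for v in(171,173,175): print(v,im[v,184:206].tolist(),im[v,308:334].tolist())
E
```

```text
24.1 [0.5473 0.2045 0.0148] [3.141 0.    2.722] F [ 2.8  4.2 -5. ] op 0.604 ff 29.997346848249435 j [ 0.35  0.55  1.86  0.    0.74 -0.8 ]
171 [221, 221, 220, 221, 218, 221, 219, 218, 217, 202, 183, 181, 216, 227, 229, 230, 229, 230, 228, 227, 231, 227] [228, 228, 227, 228, 226, 228, 227, 227, 227, 227, 224, 218, 180, 178, 198, 213, 221, 221, 219, 223, 218, 223, 221, 220, 222, 221]
173 [216, 217, 215, 218, 217, 215, 216, 218, 213, 201, 181, 180, 213, 228, 230, 230, 231, 230, 231, 230, 231, 228] [227, 225, 227, 226, 227, 227, 227, 227, 228, 228, 225, 215, 183, 174, 199, 213, 221, 216, 219, 219, 219, 218, 217, 217, 217, 221]
175 [213, 212, 213, 212, 212, 211, 211, 211, 208, 195, 182, 174, 200, 227, 232, 231, 231, 230, 230, 231, 230, 230] [222, 221, 221, 221, 223, 221, 224, 228, 227, 226, 226, 207, 175, 177, 197, 211, 215, 218, 214, 219, 216, 214, 218, 218, 217, 218]
```

Call:
{"method": "carry_out", "body": {
  "motion": [
    [0.4,0.01,0.01,0,0,0,0],
    [0.4,0.01,0.01,0,0,0,0]
  ]
}}

```text
time_s: 24.35
position: [0.5468, 0.2048, 0.015]
tcp_rot: [3.141, 0.0, 2.722]
ft_force: [2.6, 2.5, -3.0]
opening: 0.601
finger_force: 30.0
```

Call:
{"method": "carry_out", "body": {
  "motion": [
    [0.4,0,0.01,0,0,0,0],
    [0.4,0,0.01,0.04,0,0,0],
    [0.4,0,0.01,0.08,0,0,0],
    [0.4,0,0.01,0.08,0,0,0]
  ]
}}

```text
time_s: 24.85
position: [0.5465, 0.205, 0.0108]
tcp_rot: [-3.141, -0.0, 2.722]
ft_force: [0.2, 1.5, -1.6]
opening: 0.603
finger_force: 30.0
```

Call:
{"method": "carry_out", "body": {
  "motion": [
    [0.4,0,0,0.02,0,0,0],
    [0.4,0,0,0.03,0,0,0],
    [0.4,0,0,0.03,0,0,0]
  ]
}}

```text
time_s: 25.22
position: [0.5466, 0.205, 0.0095]
tcp_rot: [-3.141, -0.0, 2.722]
ft_force: [0.5, -0.0, 0.2]
opening: 0.599
finger_force: 30.0
```

Call:
{"method": "carry_out", "body": {
  "motion": [
    [0.4,0,0,0.01,0,0,0],
    [0.4,0,0,0.02,0,0,0],
    [0.4,0,0,0.02,0,0,0]
  ]
}}

```text
time_s: 25.6
position: [0.5467, 0.205, 0.0085]
tcp_rot: [-3.141, -0.0, 2.722]
ft_force: [-0.1, -0.3, -1.0]
opening: 0.599
finger_force: 30.0
```

Call:
{"method": "carry_out", "body": {
  "motion": [
    [0.4,0,0,0.01,0,0,0],
    [0.4,0,0,0.01,0,0,0]
  ]
}}

```text
time_s: 25.85
position: [0.5468, 0.2051, 0.0084]
tcp_rot: [-3.142, -0.0, 2.722]
ft_force: [-2.2, -0.8, 3.8]
opening: 0.6
finger_force: 30.0
```

```bash
python3 - <<'E'
from p import *
st(); i=snap('wrist','w17'); im=cv2.imread('pics/w17_raw.png').max(2)
for v in range(158,196): print(v,int(im[v,230]),int(im[v,256]),int(im[v,285]),end=' | ')
print()
for v in(178,182,200): print(v,im[v,184:210].tolist(),im[v,304:334].tolist())
E
```

```text
25.85 [0.5468 0.2051 0.0084] [-3.142 -0.     2.722] F [-2.2 -0.8  3.8] op 0.6 ff 29.999814927577972 j [ 0.36  0.56  1.86 -0.    0.73 -0.8 ]
158 217 218 208 | 159 217 218 206 | 160 217 219 213 | 161 218 221 214 | 162 219 219 218 | 163 221 220 222 | 164 220 223 225 | 165 221 223 222 | 166 221 222 225 | 167 220 223 224 | 168 221 220 224 | 169 220 221 221 | 170 218 216 217 | 171 207 209 209 | 172 202 206 202 | 173 216 218 218 | 174 224 226 225 | 175 223 224 220 | 176 196 198 178 | 177 136 137 114 | 178 76 78 61 | 179 55 57 55 | 180 60 56 54 | 181 55 54 58 | 182 55 54 53 | 183 53 55 54 | 184 51 51 55 | 185 52 53 52 | 186 55 52 53 | 187 53 47 52 | 188 51 53 49 | 189 51 49 50 | 190 49 53 50 | 191 51 55 51 | 192 50 48 51 | 193 51 49 48 | 194 47 50 49 | 195 52 43 49 | 
178 [214, 215, 216, 216, 214, 213, 202, 178, 176, 200, 225, 227, 215, 160, 103, 82, 74, 77, 72, 77, 80, 78, 73, 77, 75, 76] [61, 66, 69, 64, 65, 64, 67, 62, 69, 67, 87, 134, 189, 217, 227, 227, 222, 204, 171, 180, 200, 211, 217, 220, 219, 218, 217, 219, 217, 217]
182 [209, 211, 207, 208, 210, 206, 197, 180, 164, 190, 227, 227, 201, 114, 63, 56, 58, 57, 58, 58, 56, 56, 56, 55, 57, 59] [53, 55, 50, 58, 53, 55, 56, 55, 51, 57, 59, 90, 162, 220, 229, 230, 224, 197, 175, 180, 201, 209, 211, 216, 212, 213, 213, 211, 212, 212]
200 [211, 210, 213, 211, 208, 210, 210, 200, 182, 165, 179, 208, 210, 183, 100, 57, 52, 46, 55, 52, 52, 47, 53, 52, 50, 51] [54, 50, 50, 50, 50, 53, 55, 50, 49, 55, 75, 139, 198, 210, 208, 204, 180, 165, 177, 198, 206, 209, 208, 212, 208, 211, 212, 213, 212, 209]
```

Contact at 3.8 N, right at the expected height, and the slate has an even gap to the recess rim on both sides and at the end. Release now.

Call:
{"method": "carry_out", "body": {
  "motion": [
    [0.62,0,0,0,0,0,0],
    [0.68,0,0,0,0,0,0],
    [0.75,0,0,0,0,0,0],
    [0.75,0,0,0,0,0,0]
  ]
}}

```text
time_s: 26.4
position: [0.5468, 0.2051, 0.008]
tcp_rot: [-3.142, -0.0, 2.722]
ft_force: [-0.5, -0.0, -0.9]
opening: 0.748
finger_force: 0.0
```

Call:
{"method": "carry_out", "body": {
  "motion": [
    [0.75,0,0,-0.1,0,0,0],
    [0.75,0,0,-0.4,0,0,0],
    [0.75,0,0,-1.0,0,0,0],
    [0.75,0,0,-1.8,0,0,0],
    [0.75,0,0,-2.8,0,0,0],
    [0.75,0.6,0,-3.6,0,0,0],
    [0.75,1.4,0,-4.2,0,0,0],
    [0.75,1.6,0,-4.2,0,0,0]
  ]
}}

```text
time_s: 27.4
position: [0.4735, 0.2389, 0.2215]
tcp_rot: [3.137, 0.003, 2.723]
ft_force: [0.6, -0.1, -0.4]
opening: 0.751
finger_force: 0.0
```

```bash
python3 - <<'E'
from p import *
st(); i=snap('wrist','w18'); im=cv2.imread('pics/w18_raw.png')
m=(im.max(2)<75).astype(np.uint8); m[283:]=0
n,l,s,_=cv2.connectedComponentsWithStats(m)
X=np.array([np.cos(2.7216),np.sin(2.7216)]);Y=np.array([X[1],-X[0]])
for k in np.argsort(-s[1:,4])[:3]+1:
    c,_=cv2.findContours((l==k).astype(np.uint8),0,2); r=cv2.minAreaRect(max(c,key=cv2.contourArea)); b=cv2.boxPoints(r)
    print(s[k].tolist(),b.round().tolist(),[((px2w(i,*q,.029)[:2]-[.5764,.1911])@np.array([X,Y]).T).round(4).tolist() for q in b])
j=snap('top','top2'); a=cv2.imread('pics/top1_raw.png').astype(int); b=cv2.imread('pics/top2_raw.png').astype(int)
for nme,(u,v) in dict(glass=(331,226),tf=(375,217),tb=(280,163),mb=(388,149)).items(): print(nme,abs(a-b)[v-6:v+7,u-6:u+7].mean().round(1))
E
```

```text
27.4 [0.4735 0.2389 0.2215] [3.137e+00 3.000e-03 2.723e+00] F [ 0.6 -0.1 -0.4] op 0.751 ff 0.0 j [ 0.46  0.2   1.83  0.    1.11 -0.69]
[158, 228, 37, 55, 1091] [[157.0, 282.0], [188.0, 226.0], [209.0, 238.0], [179.0, 294.0]] [[-0.0291, -0.1213], [0.0446, -0.0797], [0.0294, -0.0547], [-0.046, -0.0954]]
[319, 227, 37, 56, 1076] [[303.0, 238.0], [325.0, 226.0], [356.0, 282.0], [334.0, 294.0]] [[0.0298, 0.0568], [0.0449, 0.0816], [-0.0294, 0.124], [-0.0462, 0.0983]]
[250, 265, 27, 18, 206] [[250.0, 265.0], [276.0, 265.0], [276.0, 282.0], [250.0, 282.0]] [[-0.0063, -0.0067], [-0.0063, 0.025], [-0.0297, 0.0254], [-0.0297, -0.0068]]
glass 9.4
tf 6.3
tb 6.5
mb 6.2
```

```bash
python3 - <<'E'
from p import *
a=cv2.imread('pics/top1_raw.png'); b=cv2.imread('pics/top2_raw.png')
for nme,(u,v) in dict(glass=(331,226),tf=(375,217),tb=(280,163),mb=(388,149)).items():
    t=a[v-11:v+12,u-11:u+12]; r=cv2.matchTemplate(b[v-19:v+20,u-19:u+20],t,cv2.TM_CCOEFF_NORMED); _,s,_,p=cv2.minMaxLoc(r); print(nme,round(s,3),(p[0]-8,p[1]-8))
i=robot.camera_info('wrist'); w=cv2.imread('pics/w18_raw.png'); hsv=cv2.cvtColor(w,cv2.COLOR_BGR2HSV)
m=((hsv[...,1]<90)&(hsv[...,2]<150)).astype(np.uint8); m[:, :190]=0; m[:,325:]=0; m[284:]=0
n,l,s,_=cv2.connectedComponentsWithStats(m); X=np.array([np.cos(2.7216),np.sin(2.7216)]);Y=np.array([X[1],-X[0]])
for k in np.argsort(-s[1:,4])[:2]+1:
    c,_=cv2.findContours((l==k).astype(np.uint8),0,2); q=cv2.approxPolyDP(cv2.convexHull(max(c,key=cv2.contourArea)),3,True)[:,0]
    print(s[k].tolist(),[(x.tolist(),((px2w(i,*x,.029)[:2]-[.5764,.1911])@np.array([X,Y]).T).round(4).tolist()) for x in q])
E
```

```text
glass 0.998 (0, 0)
tf 0.998 (0, 0)
tb 0.998 (0, 0)
mb 0.999 (0, 0)
[232, 203, 47, 81, 3692] [([277, 203], [0.0745, 0.023]), ([277, 283], [-0.0288, 0.0249]), ([233, 283], [-0.0289, -0.0291]), ([232, 203], [0.0744, -0.0284])]
[319, 236, 6, 38, 136] [([321, 236], [0.0337, 0.0755]), ([324, 273], [-0.015, 0.0818]), ([319, 258], [0.0051, 0.0747])]
```

Call:
{"method": "carry_out", "body": {
  "motion": [
    [0.75,0.8,0,-0.3,0,0,0],
    [0.75,1.6,0,-0.6,0,0,0],
    [0.75,2.2,0,-1.0,0,0,0],
    [0.75,2.2,0,-1.0,0,0,0],
    [0.75,2.2,0,-1.0,0,0,0]
  ]
}}

```text
time_s: 28.12
position: [0.374, 0.282, 0.2671]
tcp_rot: [-3.141, 0.0, 2.722]
ft_force: [0.8, -0.7, 0.2]
opening: 0.751
finger_force: 0.0
```

```bash
python3 - <<'E'
from p import *
st(); i=snap('wrist','w19'); w=cv2.imread('pics/w19_raw.png'); hsv=cv2.cvtColor(w,cv2.COLOR_BGR2HSV)
m=((hsv[...,1]<90)&(hsv[...,2]<150)).astype(np.uint8); m[:, :200]=0; m[:,315:]=0; m[300:]=0
n,l,s,_=cv2.connectedComponentsWithStats(m); X=np.array([np.cos(2.7216),np.sin(2.7216)]);Y=np.array([X[1],-X[0]])
for k in np.argsort(-s[1:,4])[:2]+1:
    c,_=cv2.findContours((l==k).astype(np.uint8),0,2); q=cv2.approxPolyDP(cv2.convexHull(max(c,key=cv2.contourArea)),3,True)[:,0]
    print(s[k].tolist(),[(x.tolist(),((px2w(i,*x,.029)[:2]-[.5764,.1911])@np.array([X,Y]).T).round(4).tolist()) for x in q])
g=w.max(2); u=int((s[k][0]))
for uu in(245,256): print([int(x) for x in g[150:300,uu]])
E
```

```text
28.12 [0.374  0.282  0.2671] [-3.141  0.     2.722] F [ 0.8 -0.7  0.2] op 0.751 ff 0.0 j [ 0.64  0.05  1.89 -0.    1.2  -0.51]
[238, 268, 39, 32, 1226] [([275, 268], [0.0736, 0.0243]), ([276, 299], [0.0247, 0.0265]), ([238, 299], [0.0246, -0.0272]), ([238, 268], [0.0735, -0.0265])]
[294, 24, 14, 62, 280] [([306, 85], [0.3129, 0.0569]), ([296, 74], [0.325, 0.0448]), ([296, 24], [0.3778, 0.043])]
[112, 115, 110, 112, 112, 110, 109, 111, 109, 110, 110, 104, 104, 104, 105, 99, 106, 102, 99, 98, 104, 105, 101, 98, 101, 99, 97, 101, 101, 101, 103, 102, 103, 106, 104, 102, 103, 103, 102, 105, 104, 101, 102, 100, 95, 92, 97, 100, 99, 100, 102, 99, 102, 97, 98, 96, 97, 97, 97, 96, 97, 97, 104, 100, 102, 100, 102, 100, 96, 97, 95, 91, 83, 83, 81, 77, 75, 69, 60, 53, 52, 54, 52, 53, 52, 57, 55, 63, 67, 70, 77, 80, 83, 88, 121, 164, 188, 190, 183, 181, 180, 175, 174, 169, 168, 176, 179, 180, 181, 182, 183, 183, 179, 184, 180, 149, 94, 51, 37, 45, 44, 41, 44, 43, 40, 42, 43, 42, 38, 42, 41, 43, 40, 41, 42, 40, 41, 35, 34, 41, 42, 37, 38, 40, 38, 39, 38, 39, 39, 38]
[109, 109, 107, 110, 108, 109, 108, 102, 112, 108, 109, 107, 111, 115, 113, 113, 115, 113, 112, 113, 108, 110, 108, 108, 109, 111, 102, 108, 107, 107, 105, 101, 107, 104, 104, 105, 102, 102, 98, 93, 94, 99, 99, 105, 101, 100, 100, 101, 104, 101, 100, 101, 103, 100, 98, 97, 97, 103, 97, 95, 98, 98, 98, 99, 102, 99, 98, 98, 100, 97, 96, 100, 98, 97, 98, 97, 93, 91, 74, 64, 56, 58, 60, 55, 59, 55, 63, 68, 70, 76, 79, 82, 81, 87, 122, 164, 187, 190, 187, 189, 184, 183, 178, 177, 177, 178, 169, 169, 170, 175, 182, 184, 183, 186, 180, 153, 97, 53, 37, 41, 39, 43, 43, 39, 41, 39, 38, 42, 41, 34, 43, 36, 41, 39, 38, 39, 43, 37, 34, 40, 41, 36, 36, 31, 34, 30, 34, 33, 33, 36]
```

The arm is now clear of the board, so I'll check all four slate corners with the top camera.

```bash
python3 - <<'E'
from p import *
i=snap('top','top3'); w=cv2.imread('pics/top3_raw.png')[140:245,130:225]; hsv=cv2.cvtColor(w,cv2.COLOR_BGR2HSV)
X=np.array([np.cos(-.42),np.sin(-.42)]);Y=np.array([-X[1],X[0]])
m=((hsv[...,1]<100)&(hsv[...,2]<110)).astype(np.uint8); n,l,s,_=cv2.connectedComponentsWithStats(m)
for k in np.argsort(-s[1:,4])[:2]+1:
    c,_=cv2.findContours((l==k).astype(np.uint8),0,2); r=cv2.minAreaRect(max(c,key=cv2.contourArea)); b=cv2.boxPoints(r)+[130,140]
    print(s[k].tolist(),[((px2w(i,*q,.029)[:2]-[.5764,.1911])@np.array([X,Y]).T).round(4).tolist() for q in b])
E
```

```text
[28, 21, 41, 60, 1279] [[-0.0732, 0.0291], [0.0726, 0.0298], [0.0719, -0.0273], [-0.0736, -0.0274]]
```

```bash
python3 -c "
from plant import robot
print(robot.finish_job())"
```

```text
the job is handed in; nothing more can be done
None
```

The slate lies in the recess of the serving board, with all four corners inside it by the top camera. The glass, tea lights and matchbox show no movement, and the job was handed in at about 28 s of the 64 s allowed.

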